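# Load a chamber slide under the sprung arm of an inverted imager

### The job

Load the chamber slide from the blue tray into the slide holder on the imager's stage, wells up and white label end at the sprung curved arm: use that end of the tilted slide to draw the arm back, lower the other end and let it go home under the lip of the end stop. Leave the slide lying flat, pushed home against both the end stop and the long back edge and held there by the arm; handle the glass gently and do not disturb the dish, the marker or the timer.

Things in the scene. Friction and masses are not known exactly. Their poses are not given: they have to be found in the camera images.
- slide_mid (a point): Centre of the loose chamber slide, 10 mm above its underside. Clear glass plate 52 (x) x 76 (y) x 3 mm, about 60 g, gliding easily (friction about 0.25); z is up out of the wells. On it stands a block of empty clear wells, 40 (x) x 46 (y) mm, from 3 to 20 mm above the underside, its centre 9 mm towards +y: 6 mm of bare glass at the +y end, 24 mm at the -y (label) end.
- slide_label (a point): Middle of the white label end, on the glass's top face, 26.5 mm towards -y of the slide's centre. Axes as the slide's.
- slide: The chamber slide, origin at the centre of its underside, same axes. Take it across the block's 40 mm width, fingertips at least 9 mm above the underside so that they clear the holder's edges (8 mm high). It starts flat in a shallow fixed blue tray, 125 x 150 mm, floor 3 mm and rim 8 mm above the bench.
- pocket (a point): Point on the black stage top, 62 mm above the bench, fixed to the imager. Holder axes: x to the long back edge, y to the end stop, z up; the slide's axes match them when home. Home, the slide's centre is over it in y, and 26 mm before the back edge in x: a plain clamped fence 8 mm high, reset daily, its face 24 to 30 mm to +x. It is not measured: feel for it.
- end_stop (a point): Foot of the end stop, on its face, 38 mm towards +y of the pocket point, 36 mm wide. Its lip reaches 3 mm back (-y) over the slide, underside 4.6 mm and top 8 mm above the stage, so the slide cannot be lowered straight into place.
- spring_arm (a joint): Sprung curved steel arm. 0: rest, tip about 10 mm inside the slide's space; grows as it is drawn back (tip to -y), about 0.024 rad per mm; about 0.24 with a slide home, 0.36 with the slide 5 mm short of the end stop, limit 0.62. It does not stay open. Its tip pushes with 2 N at rest, 4 N with a slide home, 5 N drawn back.
- clip_tip (a point): Centre of the arm's round upright tip, 10 mm in diameter, 4 mm above the stage. The arm reaches from 1 to 7 mm above the stage and hooks round from an upright pivot (16 mm across, 8 mm high) at x = -44, y = -18 mm from the pocket point.
- imager: The imager: white bench instrument 240 x 186 mm, fixed, origin under its centre on the bench; the pocket point lies 35 mm towards -x of it. A lamp on a column, 226 mm tall, stands from 110 mm behind (+x of) the pocket point; nothing else stands over the stage.
- dish: Bystander: closed petri dish 91 mm across, 17 mm high; origin at the centre of its underside.
- marker: Bystander: white marker pen with blue cap, 17 x 136 x 18 mm, lying along its own y; origin at its underside.
- timer_a: Bystander: white digital timer 70 x 64 x 17 mm lying on the bench; origin at the centre of its underside.

How it is judged:
By the outcome, as a careful person would: the job done as asked, in the order asked, and still so for the second after the job is handed in, with the robot touching nothing.
It also fails if it takes over 67 s, if anything falls off the work surface, if the arm or the gripper's body presses on something with over 40 N, if the wrist force passes 120 N, or if a joint passes its speed limit or range.

### The arm

A 7-joint arm with a two-finger parallel gripper is mounted at the origin on a cart in front of the work surface, level with it; the furniture and walls round the work are solid. World frame = base frame: x ahead of the robot, y to its left, z up, the work surface at z = 0. Lengths are in m, angles in rad, forces in N, time in s.
With the tool pointing down it reaches from about 0.425 to 0.975 m from the base axis. Payload 16.7 kg.
Tool frame: the origin (TCP) lies at the very end of the fingers, on their centre line; the grasp point (between the pads) lies ctrl.pinch_z behind it (ctrl.pinch_z is the distance from the TCP to the grasp point, in m); z points along the fingers, x is the direction in which the jaws open and shut, and the axes are right-handed (so a half turn about z gives the same grasp; the last joint's range is limited). The gripper opens to 85 mm and grips with 20 to 120 N. Pads are 22 mm wide; open, the fingers measure 114 mm over their backs; the gripper's body (76 mm by 85 mm) begins 54 mm behind the grasp point. The pads swing forward as they close: fully open they stand 13 mm farther back than shut.
Start: joints at [0.997, 0.426, 0.074, 1.606, -0.034, 1.111, -0.067], TCP at [0.278, -0.615, 0.231] pointing down, gripper open.
Joint ranges: [-2.85, 2.85], [-0.5, 2.14], [-1.23, 1.37], [0.21, 2.46], [-1.02, 4.16], [0.16, 2.05], [-2.73, 2.73]. Speed limits (rad/s): [1.89, 1.89, 2.39, 2.39, 3.01, 3.01, 3.01].

### API

Orientations are given as a 3x3 rotation matrix whose columns are the frame's x, y, z axes.
In Python, from bench import ctrl, eyes gives the robot as it stands. The module is installed in compiled form; this text tells all that it offers.
- The arm moves only by the tool step_arm, never from a script. Its argument "rows" is a list of rows, each an object of numbers: "hand": the closure, from 0 (fully open) to 1 (shut); "x", "y", "z": the shift along the tool's x, y, z in mm; "wx", "wy", "wz": the turn, a rotation vector about the tool's x, y, z in degrees. A call has exactly 10 rows; each row shifts and turns the commanded pose from where the row before left it, along the tool's axes as they then stand; what a row does not reach is not made up. A row lasts 1/8 s, in which the tool goes at most 62.5 mm and 10.7 degrees, less where a joint would pass 70% of its speed; a pose out of reach is approached as far as the arm can. A call is refused whole if a number of a shift passes 62.5 or a number of a turn 10.7, either way. A call with a gripper value outside its range is refused whole. The fingers move at their own pace and stop on an object; the grip force is fixed at half the most. Time passes only in rows, so rows that do not move let the fingers close, or fill a call up. It gives the time, the measured TCP pose, the force and the opening at its end, in the units of the state.
- ctrl.state(): the state, without advancing time (a new reading comes with each control period).
- eyes.read_camera(name): name is "scene" or "top" or "wrist"; returns a dict with "image" (480x640x3 uint8, red, green, blue), "range_z" (480x640 float32, m along the optical axis (not along the pixel's ray), 0 where there is no reading), "vfov" (degrees; the focal length in pixels is half the picture's height over the tangent of half this angle, whatever the lens; pixels are square), "cx", "cy" (the principal point, pixels), "dist" ([k1, k2, p1, p2, k3] as OpenCV has them; the pictures are not rectified), "extrinsics" (4x4, takes a point from camera to world coordinates); the wrist camera has in their place "tool_from_camera" (4x4, takes a point from camera to tool coordinates, whose origin is the TCP and whose axes are the tool frame's). Camera axes: x right, y down, z forward; pixel columns grow to the right and rows downward; lengths in m; the calibration is good to about 2 mm. A picture is of the moment at which its call begins: read the wrist's pose just before it.
- ctrl.sign_off(): hands the job in, once; it reports no verdict.
The state is a dict: "clock": time; "joint_pos": joint angles; "joint_velocities": joint speeds; "effort": joint torques, N m; "position": TCP position; "ee_rot": TCP orientation; "wrist_force": force on the tool from outside, world axes, zero at the start; "wrist_torque": the same for the moment, N m; "grip_width": opening from 0.0 (shut) to 1.0 (fully open).
Only numpy, scipy, OpenCV 4.12 (cv2) and the standard library are available. Lean on these libraries where they do the work, as an engineer would, in place of code of your own. Each camera call takes 0.05 s, during which the arm holds its last target.

## Working session

There is one attempt and no reset: what is moved stays moved. The work goes in short steps, Python scripts to look and compute and a tool call to move; the robot and the scene stay as the last step left them, time stands still between calls to the robot, and variables do not carry over. Pictures are saved under pics/ and viewed, and the job is handed in when it is done.

Besides the shell and the picture viewer there is one more tool, called after "Request:" as name([rows], argument=value, ...), one row to a line, values as JSON. step_arm: Moves the arm, as the interface text tells. Its arguments: {"type":"object","properties":{"rows":{"type":"array","items":{"type":"object","properties":{"hand":{"type":"number"},"x":{"type":"number"},"y":{"type":"number"},"z":{"type":"number"},"wx":{"type":"number"},"wy":{"type":"number"},"wz":{"type":"number"}}}}},"required":["rows"]}

```bash
mkdir -p pics; cat > h.py <<'E'
import numpy as np, cv2
from bench import ctrl, eyes
def snap(name,fn):
    s=ctrl.state(); d=eyes.read_camera(name)
    cv2.imwrite('pics/'+fn+'.png',d['image'][:,:,::-1])
    f=240/np.tan(np.radians(d['vfov'])/2)
    K=np.array([[f,0,d['cx']],[0,f,d['cy']],[0,0,1]])
    if name=='wrist':
        T=np.eye(4);T[:3,:3]=s['ee_rot'];T[:3,3]=s['position'];E=T@d['tool_from_camera']
    else: E=np.array(d['extrinsics'])
    np.savez('pics/'+fn+'.npz',K=K,E=E,dist=np.array(d['dist'],float),img=d['image'],rz=d['range_z'])
def load(fn): return np.load('pics/'+fn+'.npz')
def rays(v,px):
    p=cv2.undistortPoints(np.array(px,float).reshape(-1,1,2),v['K'],v['dist']).reshape(-1,2)
    r=np.c_[p,np.ones(len(p))]
    return v['E'][:3,3], r@v['E'][:3,:3].T
def plane(v,px,z):
    o,r=rays(v,px); return o+r*((z-o[2])/r[:,2])[:,None]
def depth(v,px):
    o,r=rays(v,px); return np.array([o+q*v['rz'][int(round(p[1])),int(round(p[0]))] for p,q in zip(px,r)])
def proj(v,P):
    P=np.atleast_2d(np.array(P,float));E=np.linalg.inv(v['E'])
    return cv2.projectPoints(P,cv2.Rodrigues(E[:3,:3])[0],E[:3,3],v['K'],v['dist'])[0].reshape(-1,2)
E
python3 - <<'E'
from h import *
for n in ['scene','top','wrist']: snap(n,n+'0')
s=ctrl.state()
for k in s: print(k,np.round(s[k],3).tolist())
print(ctrl.pinch_z)
for n in ['scene0','top0','wrist0']:
    v=load(n);print(n,v['K'][0,0],np.round(v['E'],3).tolist(),v['dist'])
E
```

```text
clock 0.15
joint_pos [0.997, 0.427, 0.074, 1.606, -0.034, 1.111, -0.067]
joint_velocities [0.002, -0.002, -0.001, -0.0, 0.001, -0.001, -0.0]
effort [0.005, -95.03, 3.764, -46.376, 0.02, 0.008, -0.0]
position [0.278, -0.615, 0.231]
ee_rot [[0.412, -0.911, -0.0], [-0.911, -0.412, 0.001], [-0.001, 0.0, -1.0]]
wrist_force [0.036, -0.181, -0.114]
wrist_torque [0.01, 0.058, 0.042]
grip_width 0.999
0.0187
scene0 505.2899142955554 [[-0.814, -0.321, 0.484, -0.004], [-0.581, 0.437, -0.687, 1.069], [0.009, -0.84, -0.542, 0.664], [0.0, 0.0, 0.0, 1.0]] [-0.05051013  0.          0.          0.          0.        ]
top0 439.38014626631093 [[0.025, -0.996, 0.09, 0.456], [-1.0, -0.026, -0.004, 0.329], [0.007, -0.09, -0.996, 0.925], [0.0, 0.0, 0.0, 1.0]] [-0.05587127  0.          0.          0.          0.        ]
wrist0 384.09370280806405 [[0.413, -0.877, -0.247, 0.341], [-0.911, -0.398, -0.111, -0.587], [-0.001, 0.271, -0.963, 0.374], [0.0, 0.0, 0.0, 1.0]] [-0.00328895  0.          0.          0.          0.        ]
```

View pics/scene0.png

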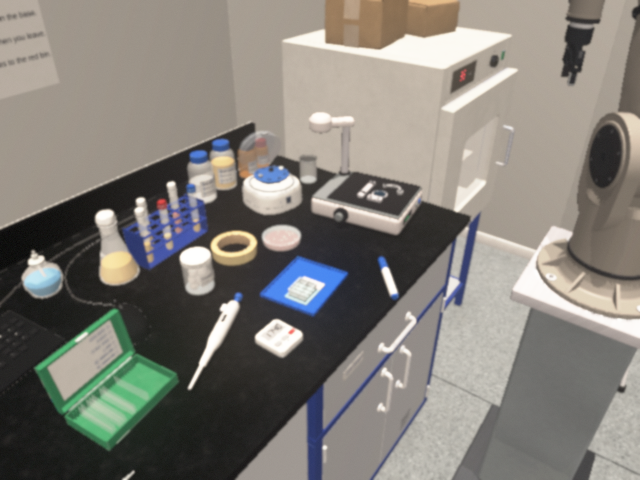

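View pics/top0.png

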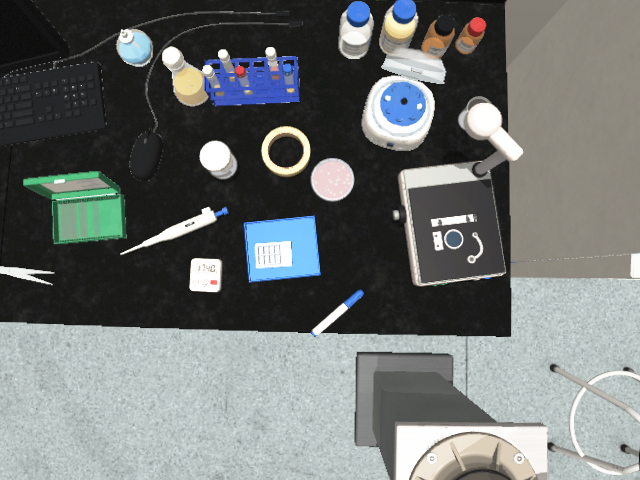

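The scene and top views show the tray with the slide (top px ~273,255), the imager stage (~450,230), the fence, end stop and spring arm. I'll zoom in on the top view.

```bash
python3 - <<'E'
from h import *
v=load('top0');im=v['img'][:,:,::-1]
a=cv2.resize(im[205:290,235:330],None,fx=6,fy=6,interpolation=cv2.INTER_CUBIC)
b=cv2.resize(im[195:290,395:515],None,fx=6,fy=6,interpolation=cv2.INTER_CUBIC)
cv2.imwrite('pics/a0.png',a);cv2.imwrite('pics/b0.png',b)
print(plane(v,[[283,248],[273,255]],0.003), plane(v,[[455,238]],0.062), plane(v,[[333,180],[205,275],[337,312]],0.0))
print(depth(v,[[455,260],[283,230],[470,240]]))
E
```

```text
[[0.50961919 0.40462174 0.003     ]
 [0.49437125 0.42511643 0.003     ]] [[0.53474104 0.05974739 0.062     ]] [[0.65816041 0.30286709 0.        ]
 [0.44865552 0.56705519 0.        ]
 [0.37915407 0.28807104 0.        ]]
[[0.4910665  0.06008622 0.06294449]
 [0.54748493 0.40578832 0.00413853]
 [0.53129293 0.03050578 0.06470643]]
```

View pics/a0.png

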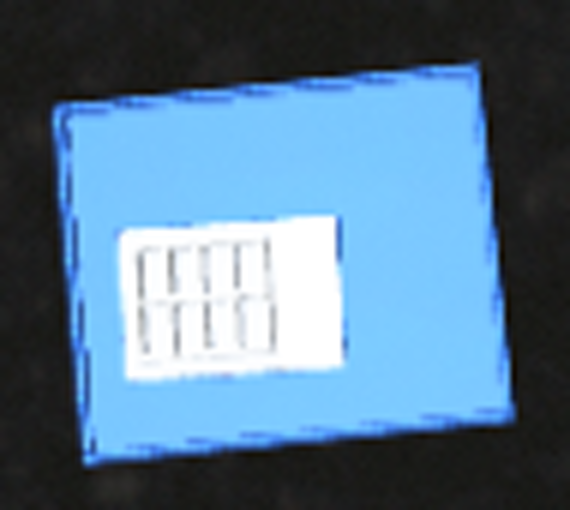

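View pics/b0.png

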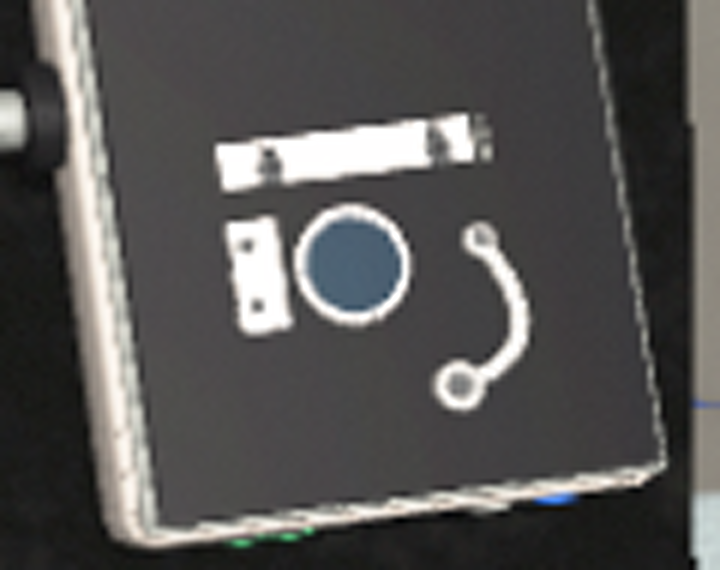

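```bash
python3 - <<'E'
from h import *
v=load('top0')
A=lambda p:[[x/6+235-.4,y/6+205-.4] for x,y in p]
B=lambda p:[[x/6+395-.4,y/6+195-.4] for x,y in p]
c=plane(v,A([[120,230],[337,215],[345,367],[127,380]]),.006)
print('slide corners',np.round(c*1000,1).tolist(),'mean',c.mean(0)*1000)
for i,j in((1,0),(2,3)):
    d=c[i]-c[j];print('yaw of -y dir',np.degrees(np.arctan2(d[1],d[0]))+90)
for i,j in((3,0),(2,1)):
    d=c[j]-c[i];print('x dir yaw',np.degrees(np.arctan2(d[1],d[0])))
print('fence top front edge',plane(v,B([[222,190],[475,160]]),.070)*1000)
print('endstop',plane(v,B([[224,220],[275,215],[292,325],[243,333]]),.070)*1000)
print('circle',plane(v,B([[354,264]]),.062)*1000,'tip',plane(v,B([[481,237]]),.069)*1000,'piv',plane(v,B([[459,385]]),.070)*1000)
E
```

```text
slide corners [[518.5, 464.3, 6.0], [525.7, 388.6, 6.0], [472.8, 384.2, 6.0], [466.3, 459.8, 6.0]] mean [495.85468876 424.23130391   6.        ]
yaw of -y dir 5.462595113395267
yaw of -y dir 4.921201580700654
x dir yaw 4.86351456985767
x dir yaw 4.801555129497741
fence top front edge [[555.97886787 108.74011088  70.        ]
 [568.18483049  24.57183918  70.        ]]
endstop [[546.1112393  108.05636537  70.        ]
 [548.20287322  91.19527037  70.        ]
 [512.23130456  85.54235342  70.        ]
 [509.21468805 101.68936726  70.        ]]
circle [[533.47364085  62.56147837  62.        ]] tip [[542.84844753  22.38162518  69.        ]] piv [[493.95217097  30.29934706  70.        ]]
```

```bash
cat >> h.py <<'E'
from scipy.spatial.transform import Rotation as R
def pose(yaw,tilt=0):
    # tool z down, tool x at world yaw; tilt: deg about tool x
    y=np.radians(yaw)
    M=np.array([[np.cos(y),np.sin(y),0],[np.sin(y),-np.cos(y),0],[0,0,-1.]])
    return M@R.from_euler('x',tilt,degrees=True).as_matrix()
def rows(p0,M0,wps):
    for p,M in wps:
        p=np.array(p,float); d=M0.T@(p-p0)*1000 if abs(p).max()<5 else M0.T@(p/1000-p0)*1000
        w=R.from_matrix(M0.T@M).as_rotvec(degrees=True)
        d=np.round(d,1);w=np.round(w,2)
        print(dict(x=d[0],y=d[1],z=d[2],wx=w[0],wy=w[1],wz=w[2]))
        p0=p0+M0@d/1000; M0=M0@R.from_rotvec(w,degrees=True).as_matrix()
E
python3 - <<'E'
from h import *
s=ctrl.state();p=np.array(s['position']);M=np.array(s['ee_rot'])
a0=np.arctan2(p[1],p[0]);r0=np.hypot(*p[:2]);t=np.array([.520,.050,.26]);a1=np.arctan2(t[1],t[0]);r1=np.hypot(*t[:2])
W=[]
for k in range(1,17):
    u=k/16;a=a0+(a1-a0)*u;r=r0+(r1-r0)*u
    W.append(([r*np.cos(a),r*np.sin(a),p[2]+(t[2]-p[2])*u],pose(-65.7+u*(65.7+8.5))))
rows(p,M,W)
E
```

```text
{'x': np.float64(-11.5), 'y': np.float64(-51.6), 'z': np.float64(-1.8), 'wx': np.float64(0.0), 'wy': np.float64(0.06), 'wz': np.float64(-4.6)}
{'x': np.float64(-11.4), 'y': np.float64(-50.9), 'z': np.float64(-1.8), 'wx': np.float64(0.0), 'wy': np.float64(-0.0), 'wz': np.float64(-4.64)}
{'x': np.float64(-11.1), 'y': np.float64(-50.1), 'z': np.float64(-1.9), 'wx': np.float64(0.0), 'wy': np.float64(-0.0), 'wz': np.float64(-4.64)}
{'x': np.float64(-11.0), 'y': np.float64(-49.5), 'z': np.float64(-1.8), 'wx': np.float64(0.0), 'wy': np.float64(-0.0), 'wz': np.float64(-4.63)}
{'x': np.float64(-10.8), 'y': np.float64(-48.8), 'z': np.float64(-1.8), 'wx': np.float64(0.0), 'wy': np.float64(-0.0), 'wz': np.float64(-4.64)}
{'x': np.float64(-10.6), 'y': np.float64(-48.0), 'z': np.float64(-1.9), 'wx': np.float64(0.0), 'wy': np.float64(-0.0), 'wz': np.float64(-4.64)}
{'x': np.float64(-10.4), 'y': np.float64(-47.4), 'z': np.float64(-1.8), 'wx': np.float64(0.0), 'wy': np.float64(-0.0), 'wz': np.float64(-4.64)}
{'x': np.float64(-10.3), 'y': np.float64(-46.7), 'z': np.float64(-1.8), 'wx': np.float64(0.0)
[... 492 characters left out ...]
loat64(-9.6), 'y': np.float64(-43.8), 'z': np.float64(-1.8), 'wx': np.float64(0.0), 'wy': np.float64(-0.0), 'wz': np.float64(-4.63)}
{'x': np.float64(-9.5), 'y': np.float64(-43.2), 'z': np.float64(-1.9), 'wx': np.float64(0.0), 'wy': np.float64(0.0), 'wz': np.float64(-4.64)}
{'x': np.float64(-9.3), 'y': np.float64(-42.4), 'z': np.float64(-1.8), 'wx': np.float64(0.0), 'wy': np.float64(0.0), 'wz': np.float64(-4.64)}
{'x': np.float64(-9.3), 'y': np.float64(-41.7), 'z': np.float64(-1.8), 'wx': np.float64(0.0), 'wy': np.float64(0.0), 'wz': np.float64(-4.64)}
{'x': np.float64(-9.0), 'y': np.float64(-41.0), 'z': np.float64(-1.9), 'wx': np.float64(0.0), 'wy': np.float64(0.0), 'wz': np.float64(-4.63)}
```

```bash
python3 - <<'E'
from h import *
v=load('top0')
px=[[x,y] for y in (50,150,220,270,290,350) for x in (505,520,560,620)]
for a,b in zip(px,np.round(depth(v,px),3).tolist()): print(a,b)
v=load('scene0')
px=[[300,45],[400,60],[500,40],[440,130],[420,100]]
for a,b in zip(px,np.round(depth(v,px),3).tolist()): print(a,b)
E
```

```text
[505, 50] [0.969, -0.079, -0.002]
[520, 50] [1.098, -0.222, -0.23]
[560, 50] [0.951, -0.181, 0.043]
[620, 50] [0.851, -0.18, 0.233]
[505, 150] [0.671, 0.022, 0.215]
[520, 150] [0.672, -0.004, 0.216]
[560, 150] [0.732, -0.18, 0.028]
[620, 150] [0.679, -0.18, 0.216]
[505, 220] [0.582, -0.069, -0.001]
[520, 220] [0.606, -0.179, -0.167]
[560, 220] [0.583, -0.179, 0.02]
[620, 220] [0.559, -0.18, 0.209]
[505, 270] [0.474, -0.042, 0.059]
[520, 270] [0.48, -0.187, -0.187]
[560, 270] [0.477, -0.187, 0.003]
[620, 270] [0.475, -0.183, 0.201]
[505, 290] [0.433, -0.068, -0.001]
[520, 290] [0.413, -0.476, -0.812]
[560, 290] [0.416, -0.646, -0.821]
[620, 290] [0.42, -0.903, -0.823]
[505, 350] [0.174, -0.419, -0.825]
[520, 350] [0.175, -0.479, -0.822]
[560, 350] [0.177, -0.645, -0.824]
[620, 350] [0.179, -0.896, -0.821]
[300, 45] [0.965, -0.175, 0.329]
[400, 60] [0.632, -0.183, 0.332]
[500, 40] [0.505, -0.62, 0.333]
[440, 130] [0.495, -0.188, 0.165]
[420, 100] [0.561, -0.182, 0.237]
```

View pics/wrist0.png

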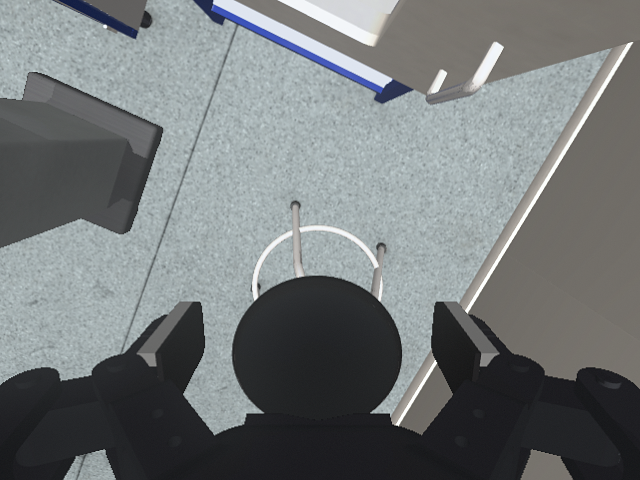

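```bash
python3 - <<'E'
from h import *
v=load('scene0')
g=[[x,y] for y in range(2,478,2) for x in range(2,638,2) if v['rz'][y,x]>0]
P=depth(v,g);g=np.array(g)
m=(P[:,1]<-.05)&(P[:,2]>.05)&(P[:,0]<1.0)&(g[:,0]<560)
Q=P[m]
for x0 in np.arange(.3,1.0,.1):
  for y0 in np.arange(-.9,-.0,.1):
    k=(Q[:,0]>=x0)&(Q[:,0]<x0+.1)&(Q[:,1]>=y0)&(Q[:,1]<y0+.1)
    if k.sum(): print(round(x0,2),round(y0,2),k.sum(),Q[k,2].max().round(3),Q[k,0].min().round(3))
E
```

```text
0.4 -0.8 38 0.273 0.458
0.4 -0.7 134 0.296 0.458
0.4 -0.6 157 0.298 0.457
0.4 -0.5 156 0.299 0.458
0.4 -0.4 179 0.313 0.458
0.4 -0.3 217 0.292 0.458
0.4 -0.2 231 0.228 0.459
0.5 -0.8 42 0.334 0.501
0.5 -0.7 124 0.336 0.501
0.5 -0.6 122 0.335 0.5
0.5 -0.5 141 0.334 0.5
0.5 -0.4 161 0.336 0.5
0.5 -0.3 210 0.335 0.5
0.5 -0.2 878 0.334 0.5
0.6 -0.8 15 0.336 0.602
0.6 -0.7 120 0.431 0.6
0.6 -0.6 203 0.434 0.602
0.6 -0.5 58 0.424 0.602
0.6 -0.4 64 0.336 0.603
0.6 -0.3 75 0.334 0.601
0.6 -0.2 783 0.334 0.6
0.7 -0.6 26 0.434 0.7
0.7 -0.5 268 0.444 0.7
0.7 -0.4 145 0.454 0.701
0.7 -0.3 424 0.462 0.701
0.7 -0.2 653 0.334 0.7
0.8 -0.3 367 0.457 0.8
0.8 -0.2 532 0.333 0.8
0.9 -0.4 6 0.334 0.975
0.9 -0.3 55 0.45 0.9
0.9 -0.2 535 0.334 0.9
```

```bash
python3 - <<'E'
from h import *
s=ctrl.state();p=np.array(s['position']);M=np.array(s['ee_rot'])
a0=np.arctan2(p[1],p[0])
a1=np.arctan2(.045,.51)
# (u angle fraction, r, z)
key=[(0,.675,.231),(3,.56,.34),(5,.52,.43),(15,.50,.43),(20,.512,.27)]
W=[]
for k in range(1,21):
    r=np.interp(k,[q[0] for q in key],[q[1] for q in key]);z=np.interp(k,[q[0] for q in key],[q[2] for q in key])
    u=np.interp(k,[0,3,18,20],[0,.1,1,1]);a=a0+(a1-a0)*u
    W.append(([r*np.cos(a),r*np.sin(a),z],pose(-65.7+u*(65.7+8.5))))
rows(p,M,W)
E
```

```text
{'x': np.float64(-38.6), 'y': np.float64(-26.2), 'z': np.float64(-36.5), 'wx': np.float64(0.0), 'wy': np.float64(0.06), 'wz': np.float64(-2.44)}
{'x': np.float64(-38.8), 'y': np.float64(-24.6), 'z': np.float64(-36.4), 'wx': np.float64(0.0), 'wy': np.float64(-0.0), 'wz': np.float64(-2.47)}
{'x': np.float64(-38.7), 'y': np.float64(-23.2), 'z': np.float64(-36.3), 'wx': np.float64(0.0), 'wy': np.float64(-0.0), 'wz': np.float64(-2.47)}
{'x': np.float64(-21.3), 'y': np.float64(-40.1), 'z': np.float64(-45.0), 'wx': np.float64(0.0), 'wy': np.float64(-0.0), 'wz': np.float64(-4.46)}
{'x': np.float64(-21.1), 'y': np.float64(-38.6), 'z': np.float64(-45.0), 'wx': np.float64(0.0), 'wy': np.float64(-0.0), 'wz': np.float64(-4.45)}
{'x': np.float64(-2.9), 'y': np.float64(-38.4), 'z': np.float64(0.0), 'wx': np.float64(0.0), 'wy': np.float64(-0.0), 'wz': np.float64(-4.45)}
{'x': np.float64(-2.8), 'y': np.float64(-38.2), 'z': np.float64(-0.0), 'wx': np.float64(0.01), 'wy': np.float64(-0.0), 'wz': np.float64(-4.45)}
{'x': np.float64(-2.6), 'y': np.float64(-38.1), 'z': np.float64(-0.0), 'wx': np.float64(-
[... 1062 characters left out ...]
np.float64(2.9), 'y': np.float64(-37.0), 'z': np.float64(32.0), 'wx': np.float64(-0.0), 'wy': np.float64(-0.0), 'wz': np.float64(-4.45)}
{'x': np.float64(2.9), 'y': np.float64(-37.3), 'z': np.float64(32.0), 'wx': np.float64(-0.0), 'wy': np.float64(-0.01), 'wz': np.float64(-4.45)}
{'x': np.float64(3.2), 'y': np.float64(-37.4), 'z': np.float64(32.0), 'wx': np.float64(-0.0), 'wy': np.float64(0.0), 'wz': np.float64(-4.45)}
{'x': np.float64(2.4), 'y': np.float64(0.2), 'z': np.float64(32.0), 'wx': np.float64(-0.0), 'wy': np.float64(0.0), 'wz': np.float64(-0.0)}
{'x': np.float64(2.4), 'y': np.float64(0.1), 'z': np.float64(32.0), 'wx': np.float64(-0.0), 'wy': np.float64(0.0), 'wz': np.float64(-0.0)}
```

Request:
step_arm([
  {"hand": 0,"x": -38.6,"y": -26,"z": -36.5,"wz": -2.4},
  {"hand": 0,"x": -38.8,"y": -24.6,"z": -36.5,"wz": -2.5},
  {"hand": 0,"x": -38.7,"y": -23,"z": -36.5,"wz": -2.5},
  {"hand": 0,"x": -21,"y": -40,"z": -45,"wz": -4.5},
  {"hand": 0,"x": -21,"y": -38.6,"z": -45,"wz": -4.5},
  {"hand": 0,"x": -3,"y": -38.5,"wz": -4.5},
  {"hand": 0,"x": -3,"y": -38,"wz": -4.5},
  {"hand": 0,"x": -2.5,"y": -38,"wz": -4.5},
  {"hand": 0,"x": -2.5,"y": -38,"wz": -4.5},
  {"hand": 0,"x": -2.5,"y": -38,"wz": -4.5},
])

```text
validation failed for argument at $.ro...
```

Request:
step_arm([
  {"hand": 0,"x": -2,"y": -37.5,"wz": -4.5},
  {"hand": 0,"x": -2,"y": -37.5,"wz": -4.5},
  {"hand": 0,"x": -2,"y": -37.5,"wz": -4.5},
  {"hand": 0,"x": -2,"y": -37.5,"wz": -4.5},
  {"hand": 0,"x": -2,"y": -37,"wz": -4.5},
  {"hand": 0,"x": 3,"y": -37,"z": 32,"wz": -4.5},
  {"hand": 0,"x": 3,"y": -37,"z": 32,"wz": -4.5},
  {"hand": 0,"x": 3,"y": -37,"z": 32,"wz": -4.5},
  {"hand": 0,"x": 2,"z": 32},
  {"hand": 0,"x": 2,"z": 32},
])

```text
validation failed for argument at $.ro...
```

```bash
python3 - <<'E'
from h import *
s=ctrl.state()
for k in ['clock','position','ee_rot','joint_pos','wrist_force']: print(k,np.round(s[k],3).tolist())
snap('wrist','wrist1')
E
```

```text
clock 0.15
position [0.278, -0.615, 0.231]
ee_rot [[0.412, -0.911, -0.0], [-0.911, -0.412, 0.001], [-0.001, 0.0, -1.0]]
joint_pos [0.997, 0.427, 0.074, 1.606, -0.034, 1.111, -0.067]
wrist_force [0.036, -0.181, -0.114]
```

View pics/wrist1.png

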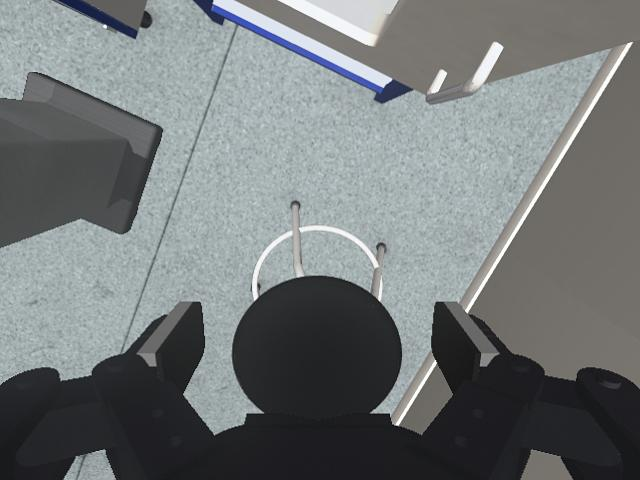

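All fields seem to be required in each row, so I'll resend with every one.

Request:
step_arm([
  {"hand": 0,"x": -38.6,"y": -26,"z": -36.5,"wx": 0,"wy": 0,"wz": -2.4},
  {"hand": 0,"x": -38.8,"y": -24.6,"z": -36.5,"wx": 0,"wy": 0,"wz": -2.5},
  {"hand": 0,"x": -38.7,"y": -23,"z": -36.5,"wx": 0,"wy": 0,"wz": -2.5},
  {"hand": 0,"x": -21,"y": -40,"z": -45,"wx": 0,"wy": 0,"wz": -4.5},
  {"hand": 0,"x": -21,"y": -38.6,"z": -45,"wx": 0,"wy": 0,"wz": -4.5},
  {"hand": 0,"x": -3,"y": -38.5,"z": 0,"wx": 0,"wy": 0,"wz": -4.5},
  {"hand": 0,"x": -3,"y": -38,"z": 0,"wx": 0,"wy": 0,"wz": -4.5},
  {"hand": 0,"x": -2.5,"y": -38,"z": 0,"wx": 0,"wy": 0,"wz": -4.5},
  {"hand": 0,"x": -2.5,"y": -38,"z": 0,"wx": 0,"wy": 0,"wz": -4.5},
  {"hand": 0,"x": -2.5,"y": -38,"z": 0,"wx": 0,"wy": 0,"wz": -4.5},
])

```text
clock: 1.45
position: [0.4455, -0.2465, 0.4295]
ee_rot: [[0.894, -0.448, -0.0], [-0.448, -0.894, 0.0], [-0.0, -0.0, -1.0]]
wrist_force: [0.6, -0.3, 0.4]
grip_width: 1.001
```

Request:
step_arm([
  {"hand": 0,"x": -2,"y": -37.5,"z": 0,"wx": 0,"wy": 0,"wz": -4.4},
  {"hand": 0,"x": -2,"y": -37.5,"z": 0,"wx": 0,"wy": 0,"wz": -4.4},
  {"hand": 0,"x": -2,"y": -37.5,"z": 0,"wx": 0,"wy": 0,"wz": -4.4},
  {"hand": 0,"x": -2,"y": -37.5,"z": 0,"wx": 0,"wy": 0,"wz": -4.4},
  {"hand": 0,"x": -2,"y": -37,"z": 0,"wx": 0,"wy": 0,"wz": -4.4},
  {"hand": 0,"x": 3,"y": -37,"z": 32,"wx": 0,"wy": 0,"wz": -4.4},
  {"hand": 0,"x": 3,"y": -37,"z": 32,"wx": 0,"wy": 0,"wz": -4.4},
  {"hand": 0,"x": 3,"y": -37,"z": 32,"wx": 0,"wy": 0,"wz": -4.4},
  {"hand": 0,"x": 2,"y": 0,"z": 32,"wx": 0,"wy": 0,"wz": 0},
  {"hand": 0,"x": 2,"y": 0,"z": 32,"wx": 0,"wy": 0,"wz": 0},
])

```text
clock: 2.7
position: [0.5064, 0.0446, 0.2687]
ee_rot: [[0.989, 0.149, 0.0], [0.149, -0.989, 0.0], [0.0, -0.0, -1.0]]
wrist_force: [0.5, -0.2, 0.3]
grip_width: 1.003
```

```bash
python3 - <<'E'
from h import *
s=ctrl.state()
for k in ['clock','position','ee_rot','joint_pos','wrist_force','joint_velocities']: print(k,np.round(s[k],3).tolist())
snap('wrist','wrist1')
E
```

```text
clock 2.7
position [0.506, 0.045, 0.269]
ee_rot [[0.989, 0.149, 0.0], [0.149, -0.989, 0.0], [0.0, -0.0, -1.0]]
joint_pos [0.284, 0.157, -0.549, 1.901, 0.091, 1.108, -0.151]
wrist_force [0.499, -0.192, 0.25]
joint_velocities [-0.054, 0.255, 0.003, 0.306, 0.165, -0.516, -0.157]
```

View pics/wrist1.png

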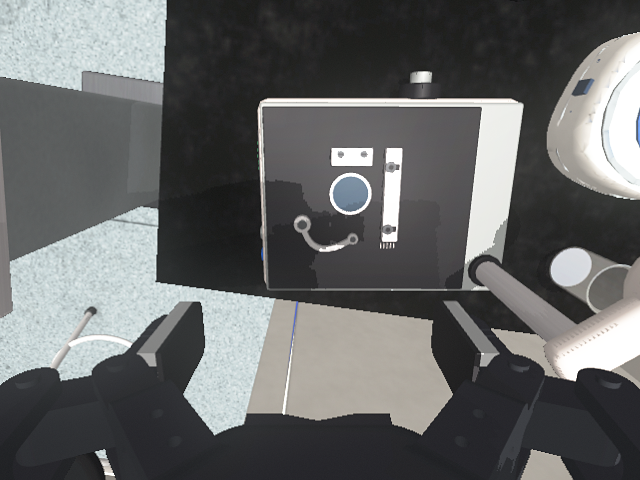

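```bash
python3 - <<'E'
from h import *
v=load('wrist1');im=v['img'][:,:,::-1]
b=cv2.resize(im[135:265,275:420],None,fx=5.5,fy=5.5,interpolation=cv2.INTER_CUBIC)
cv2.imwrite('pics/b1.png',b)
E
```

```text
(no output)
```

View pics/b1.png

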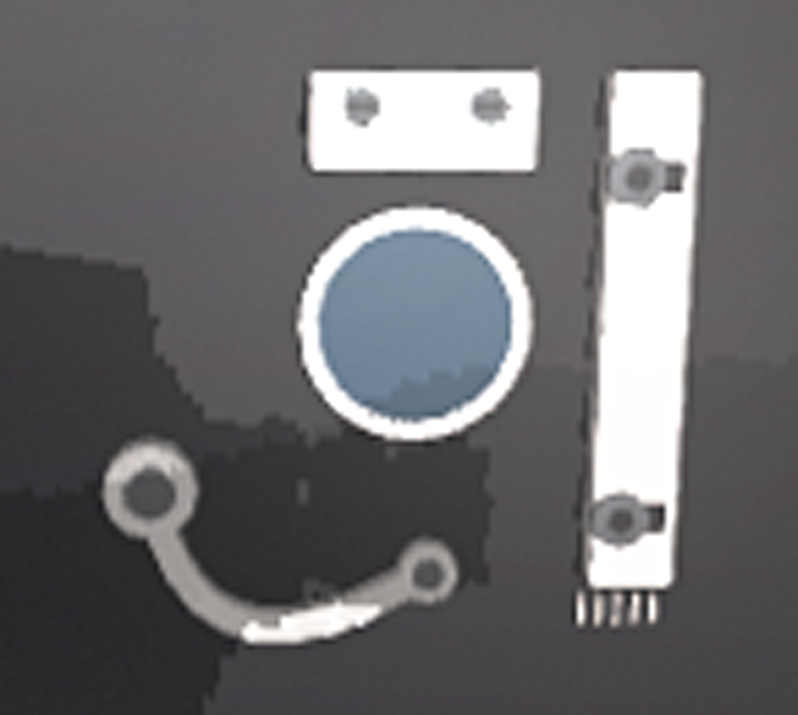

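```bash
python3 - <<'E'
from h import *
v=load('wrist1')
B=lambda p:[[x/5.5+275-.4,y/5.5+135-.4] for x,y in p]
es=plane(v,B([[310,70],[540,70],[538,171],[311,170]]),.070)*1000
fe=plane(v,B([[611,72],[590,585],[702,72],[673,587]]),.070)*1000
piv=plane(v,B([[150,490]]),.070)*1000;tip=plane(v,B([[429,573]]),.069)*1000;c=plane(v,B([[416,323]]),.062)*1000
st=plane(v,[[263,107],[481,107],[265,289],[468,289]],.062)*1000
def yw(d): return np.degrees(np.arctan2(d[1],d[0]))
print('yaws: es',yw(es[1]-es[0]),yw(es[2]-es[3]),'fence y',yw(fe[0]-fe[1])-90,yw(fe[2]-fe[3])-90)
print('stage edge yaw',yw(st[1]-st[0]),yw(st[3]-st[2]),yw(st[0]-st[2])-90)
print(es.round(1).tolist(),fe.round(1).tolist(),piv,tip,c)
a=np.radians(8.6);ex=np.array([np.cos(a),np.sin(a)]);ey=np.array([-np.sin(a),np.cos(a)])
lip=(es[2]+es[3])[:2]/2; print('from lip',lip-35*ey,'from piv',piv[0,:2]+44*ex+18*ey,'circle',c)
pk=piv[0,:2]+44*ex+18*ey
for n,q in [('fence',fe),('es',es),('tip',tip),('piv',piv)]:
    print(n,[( ((p[:2]-pk)@ex).round(1),((p[:2]-pk)@ey).round(1)) for p in q])
E
```

```text
yaws: es 8.613403853634935 8.36145762970867 fence y 8.942467080995456 8.704718392309232
stage edge yaw 8.626824196322495 8.583843311982651 7.066398653763287
[[510.0, 101.0, 70.0], [545.8, 106.5, 70.0], [548.4, 91.0, 70.0], [512.6, 85.8, 70.0]] [[556.9, 107.8, 70.0], [569.9, 24.9, 70.0], [571.1, 110.0, 70.0], [583.8, 26.6, 70.0]] [[494.46294183  30.03937385  70.        ]] [[542.9205624   22.60750052  69.        ]] [[534.21832167  62.98640626  62.        ]]
from lip [535.71955543  53.77816669] from piv [535.27658642  54.41654382] circle [[534.21832167  62.98640626  62.        ]]
fence [(np.float64(29.4), np.float64(49.6)), (np.float64(29.9), np.float64(-34.4)), (np.float64(43.7), np.float64(49.6)), (np.float64(43.8), np.float64(-34.8))]
es [(np.float64(-18.1), np.float64(49.9)), (np.float64(18.2), np.float64(49.9)), (np.float64(18.4), np.float64(34.2)), (np.float64(-17.8), np.float64(34.4))]
tip [(np.float64(2.8), np.float64(-32.6))]
piv [(np.float64(-44.0), np.float64(-18.0))]
```

```bash
python3 - <<'E'
from h import *
s=ctrl.state();p=np.array(s['position']);M=np.array(s['ee_rot'])
print(p,s['clock'])
a=np.radians(5.1);t=np.array([495.9-3*np.sin(a),424.2+3*np.cos(a),120])/1000
W=[]
for k in range(1,11):
    u=min(k/9,1);q=p+(t-p)*u; q[2]=np.interp(k,[0,5,9],[p[2],.24,.12])
    W.append((q,pose(8.55+(5.1-8.55)*u)))
rows(p,M,W)
E
```

```text
[0.50491514 0.0440161  0.26485036] 2.75
{'x': np.float64(5.3), 'y': np.float64(-42.3), 'z': np.float64(5.0), 'wx': np.float64(-0.03), 'wy': np.float64(0.26), 'wz': np.float64(0.36)}
{'x': np.float64(5.0), 'y': np.float64(-42.2), 'z': np.float64(4.9), 'wx': np.float64(-0.0), 'wy': np.float64(-0.0), 'wz': np.float64(0.39)}
{'x': np.float64(4.8), 'y': np.float64(-42.4), 'z': np.float64(5.0), 'wx': np.float64(-0.0), 'wy': np.float64(0.0), 'wz': np.float64(0.38)}
{'x': np.float64(4.5), 'y': np.float64(-42.3), 'z': np.float64(5.0), 'wx': np.float64(-0.0), 'wy': np.float64(0.0), 'wz': np.float64(0.38)}
{'x': np.float64(4.1), 'y': np.float64(-42.4), 'z': np.float64(5.0), 'wx': np.float64(-0.0), 'wy': np.float64(0.0), 'wz': np.float64(0.39)}
{'x': np.float64(3.9), 'y': np.float64(-42.4), 'z': np.float64(30.0), 'wx': np.float64(-0.0), 'wy': np.float64(0.0), 'wz': np.float64(0.38)}
{'x': np.float64(3.6), 'y': np.float64(-42.4), 'z': np.float64(30.0), 'wx': np.float64(-0.0), 'wy': np.float64(0.0), 'wz': np.float64(0.38)}
{'x': np.float64(3.4), 'y': np.float64(-42.5), 'z': np.float64(30.0), 'wx': np.float64(-0.0), 'wy': np.float64(0.0), 'wz': np.float64(0.39)}
{'x': np.float64(3.0), 'y': np.float64(-42.5), 'z': np.float64(30.0), 'wx': np.float64(-0.0), 'wy': np.float64(0.0), 'wz': np.float64(0.38)}
{'x': np.float64(0.0), 'y': np.float64(0.0), 'z': np.float64(-0.0), 'wx': np.float64(-0.0), 'wy': np.float64(0.0), 'wz': np.float64(0.0)}
```

Request:
step_arm([
  {"hand": 0,"x": 5,"y": -42.4,"z": 5,"wx": 0,"wy": 0,"wz": 0.4},
  {"hand": 0,"x": 5,"y": -42.4,"z": 5,"wx": 0,"wy": 0,"wz": 0.4},
  {"hand": 0,"x": 4.8,"y": -42.4,"z": 5,"wx": 0,"wy": 0,"wz": 0.4},
  {"hand": 0,"x": 4.5,"y": -42.4,"z": 5,"wx": 0,"wy": 0,"wz": 0.4},
  {"hand": 0,"x": 4.2,"y": -42.4,"z": 5,"wx": 0,"wy": 0,"wz": 0.4},
  {"hand": 0,"x": 4,"y": -42.4,"z": 30,"wx": 0,"wy": 0,"wz": 0.4},
  {"hand": 0,"x": 3.6,"y": -42.4,"z": 30,"wx": 0,"wy": 0,"wz": 0.4},
  {"hand": 0,"x": 3.4,"y": -42.4,"z": 30,"wx": 0,"wy": 0,"wz": 0.4},
  {"hand": 0,"x": 3,"y": -42.4,"z": 30,"wx": 0,"wy": 0,"wz": 0.3},
  {"hand": 0,"x": 0,"y": 0,"z": 0,"wx": 0,"wy": 0,"wz": 0},
])

```text
clock: 4.0
position: [0.4959, 0.4301, 0.1227]
ee_rot: [[0.996, 0.091, -0.004], [0.091, -0.996, -0.0], [-0.004, 0.0, -1.0]]
wrist_force: [-0.4, -0.4, 0.7]
grip_width: 1.0
```

```bash
python3 - <<'E'
from h import *
s=ctrl.state()
for k in ['clock','position','ee_rot','joint_pos','wrist_force','joint_velocities']: print(k,np.round(s[k],4).tolist())
snap('wrist','wrist2')
E
```

```text
clock 4.0
position [0.4959, 0.4301, 0.1227]
ee_rot [[0.9959, 0.0906, -0.0036], [0.0906, -0.9959, -0.0004], [-0.0036, 0.0, -1.0]]
joint_pos [-0.3683, 0.5767, -0.6101, 1.7087, 0.3823, 0.9808, -1.0286]
wrist_force [-0.3983, -0.4301, 0.6691]
joint_velocities [0.0514, -0.0564, 0.0137, 0.0113, -0.0128, 0.0221, 0.0376]
```

View pics/wrist2.png

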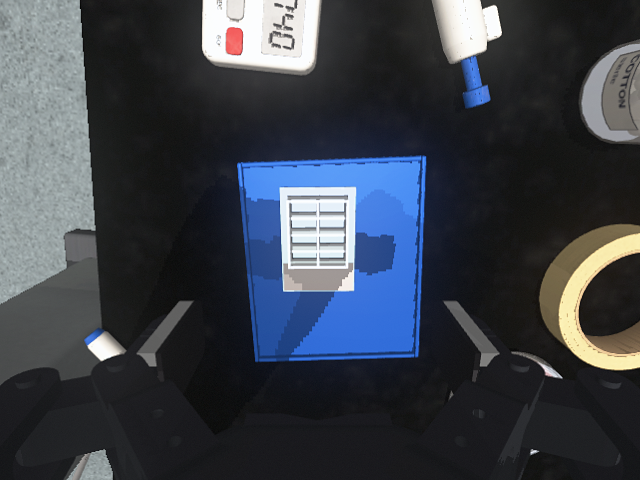

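```bash
python3 - <<'E'
from h import *
v=load('wrist2');im=v['img'][:,:,::-1]
b=cv2.resize(im[175:305,265:370],None,fx=5,fy=5,interpolation=cv2.INTER_CUBIC)
cv2.imwrite('pics/b2.png',b)
E
```

```text
(no output)
```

View pics/b2.png

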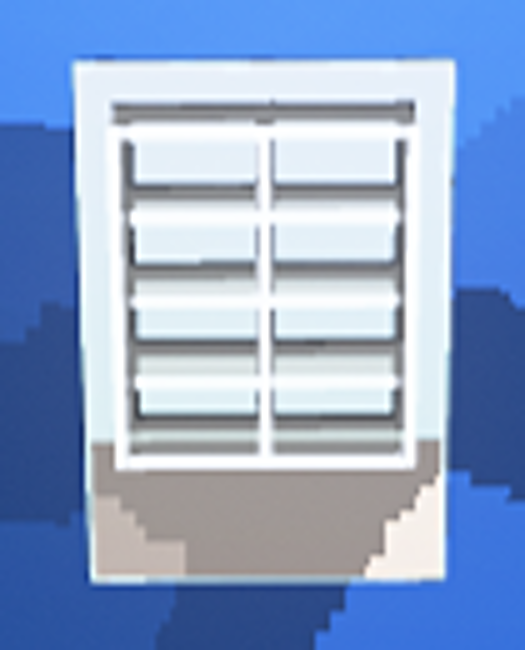

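```bash
python3 - <<'E'
from h import *
v=load('wrist2')
B=lambda p:[[x/5+265-.4,y/5+175-.4] for x,y in p]
c=plane(v,B([[72,62],[456,62],[445,580],[92,580]]),.006)*1000
def yw(d): return np.degrees(np.arctan2(d[1],d[0]))
print(c.round(1).tolist(),c.mean(0),np.linalg.norm(c[1]-c[0]),np.linalg.norm(c[2]-c[1]))
print(yw(c[1]-c[0]),yw(c[2]-c[3]),yw(c[0]-c[3])-90,yw(c[1]-c[2])-90)
t=plane(v,B([[112,128],[413,128],[415,467],[115,467]]),.023)*1000
print(t.round(1).tolist(),t.mean(0))
s=ctrl.state();p=np.array(s['position']);M=np.array(s['ee_rot']);print(p)
a=np.radians(yw(c[1]-c[0])*.5+.5*yw(c[2]-c[3]));m=c.mean(0)/1000
ey=np.array([-np.sin(a),np.cos(a)]); bl=t.mean(0)[:2]/1000-9e-3*ey;print('centre from block',bl)
m2=(m[:2]+bl)/2
g=np.r_[m2+.003*ey,.0125]
Md=pose(np.degrees(a))
rows(p,M,[(np.r_[g[:2],.07],Md),(np.r_[g[:2],.035],Md),(g,Md)])
E
```

```text
[[466.8, 459.8, 6.0], [518.6, 464.6, 6.0], [525.9, 389.3, 6.0], [474.6, 384.6, 6.0]] [496.46821011 424.56298769   6.        ] 51.95143353190976 75.59786934897315
5.270145172101164 5.321607643816731 5.893772862573655 5.572767952353161
[[474.0, 454.4, 23.0], [512.2, 457.9, 23.0], [517.7, 412.3, 23.0], [477.6, 408.6, 23.0]] [495.37608835 433.29380292  23.        ]
[0.4970958  0.42851436 0.12391002]
centre from block [0.49620678 0.42433222]
{'x': np.float64(-1.0), 'y': np.float64(1.0), 'z': np.float64(53.9), 'wx': np.float64(0.02), 'wy': np.float64(0.12), 'wz': np.float64(-0.2)}
{'x': np.float64(-0.0), 'y': np.float64(-0.0), 'z': np.float64(35.0), 'wx': np.float64(-0.0), 'wy': np.float64(-0.0), 'wz': np.float64(0.0)}
{'x': np.float64(-0.0), 'y': np.float64(-0.0), 'z': np.float64(22.5), 'wx': np.float64(-0.0), 'wy': np.float64(-0.0), 'wz': np.float64(0.0)}
```

Request:
step_arm([
  {"hand": 0,"x": -1,"y": 0.6,"z": 30,"wx": 0,"wy": 0,"wz": -0.2},
  {"hand": 0,"x": 0,"y": 0,"z": 25,"wx": 0,"wy": 0,"wz": 0},
  {"hand": 0,"x": 0,"y": 0,"z": 20,"wx": 0,"wy": 0,"wz": 0},
  {"hand": 0,"x": 0,"y": 0,"z": 15,"wx": 0,"wy": 0,"wz": 0},
  {"hand": 0,"x": 0,"y": 0,"z": 8,"wx": 0,"wy": 0,"wz": 0},
  {"hand": 0,"x": 0,"y": 0,"z": 0,"wx": 0,"wy": 0,"wz": 0},
  {"hand": 0,"x": 0,"y": 0,"z": 0,"wx": 0,"wy": 0,"wz": 0},
  {"hand": 0,"x": 0,"y": 0,"z": 0,"wx": 0,"wy": 0,"wz": 0},
  {"hand": 0,"x": 0,"y": 0,"z": 0,"wx": 0,"wy": 0,"wz": 0},
  {"hand": 0,"x": 0,"y": 0,"z": 0,"wx": 0,"wy": 0,"wz": 0},
])

```text
clock: 5.3
position: [0.4975, 0.4264, 0.0268]
ee_rot: [[0.996, 0.089, 0.0], [0.089, -0.996, 0.0], [0.0, -0.0, -1.0]]
wrist_force: [-0.5, 0.5, 0.4]
grip_width: 1.001
```

```bash
python3 - <<'E'
from h import *
s=ctrl.state()
for k in ['clock','position','ee_rot','wrist_force','joint_velocities']: print(k,np.round(s[k],4).tolist())
snap('wrist','wrist3')
s=ctrl.state();p=np.array(s['position']);M=np.array(s['ee_rot'])
a=np.radians(5.4);g=np.array([.4964-.003*np.sin(a),.4245+.003*np.cos(a),.0125])
print(p);rows(p,M,[(g,pose(5.4))])
E
```

```text
clock 5.3
position [0.4975, 0.4264, 0.0268]
ee_rot [[0.996, 0.0895, 0.0002], [0.0895, -0.996, 0.0002], [0.0002, -0.0002, -1.0]]
wrist_force [-0.5033, 0.5294, 0.3903]
joint_velocities [0.0021, 0.0034, -0.001, 0.0005, -0.0005, -0.0005, 0.001]
[0.49747788 0.42637641 0.0267824 ]
{'x': np.float64(-1.3), 'y': np.float64(-1.2), 'z': np.float64(14.3), 'wx': np.float64(-0.01), 'wy': np.float64(-0.01), 'wz': np.float64(-0.26)}
```

View pics/wrist3.png

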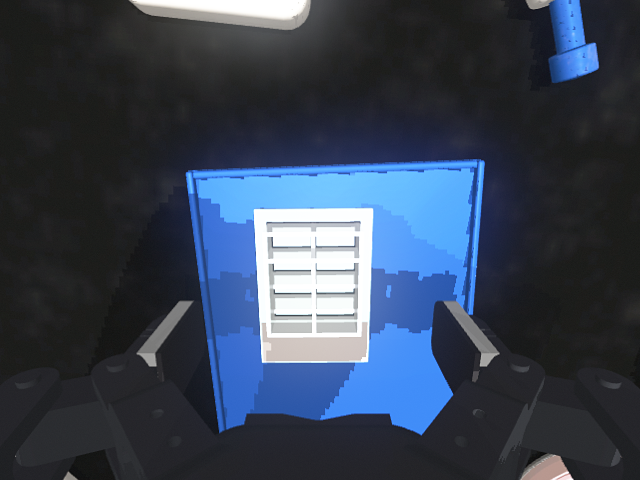

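Request:
step_arm([
  {"hand": 0,"x": -1.3,"y": -1.2,"z": 6,"wx": 0,"wy": 0,"wz": -0.2},
  {"hand": 0,"x": 0,"y": 0,"z": 5,"wx": 0,"wy": 0,"wz": 0},
  {"hand": 0,"x": 0,"y": 0,"z": 3,"wx": 0,"wy": 0,"wz": 0},
  {"hand": 0,"x": 0,"y": 0,"z": 0,"wx": 0,"wy": 0,"wz": 0},
  {"hand": 0.2,"x": 0,"y": 0,"z": 0,"wx": 0,"wy": 0,"wz": 0},
  {"hand": 0.3,"x": 0,"y": 0,"z": 0,"wx": 0,"wy": 0,"wz": 0},
  {"hand": 0.4,"x": 0,"y": 0,"z": 0,"wx": 0,"wy": 0,"wz": 0},
  {"hand": 0.43,"x": 0,"y": 0,"z": 0,"wx": 0,"wy": 0,"wz": 0},
  {"hand": 0.43,"x": 0,"y": 0,"z": 0,"wx": 0,"wy": 0,"wz": 0},
  {"hand": 0.43,"x": 0,"y": 0,"z": 0,"wx": 0,"wy": 0,"wz": 0},
])

```text
clock: 6.6
position: [0.4961, 0.4275, 0.0127]
ee_rot: [[0.996, 0.093, -0.0], [0.093, -0.996, 0.0], [-0.0, -0.0, -1.0]]
wrist_force: [-0.3, 0.2, -0.2]
grip_width: 0.57
```

```bash
python3 - <<'E'
from h import *
s=ctrl.state()
for k in ['clock','position','ee_rot','wrist_force','grip_width']: print(k,np.round(s[k],4).tolist())
snap('wrist','wrist4')
E
```

```text
clock 6.6
position [0.4961, 0.4275, 0.0127]
ee_rot [[0.9957, 0.093, -0.0], [0.093, -0.9957, 0.0001], [-0.0, -0.0001, -1.0]]
wrist_force [-0.2525, 0.2354, -0.217]
grip_width 0.5702
```

View pics/wrist4.png

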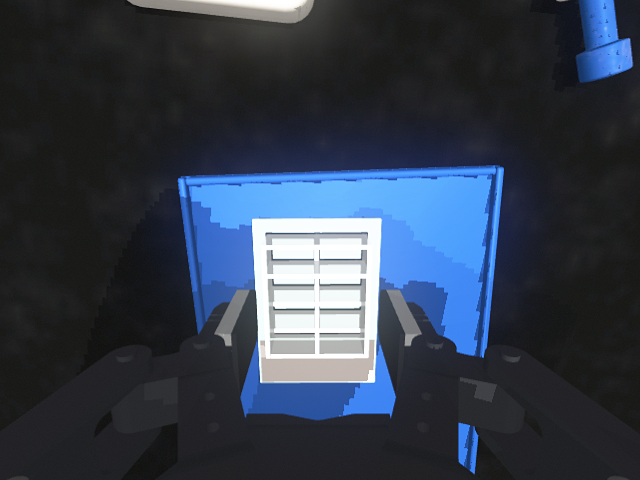

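Request:
step_arm([
  {"hand": 0.48,"x": 0,"y": 0,"z": 0,"wx": 0,"wy": 0,"wz": 0},
  {"hand": 0.5,"x": 0,"y": 0,"z": 0,"wx": 0,"wy": 0,"wz": 0},
  {"hand": 0.52,"x": 0,"y": 0,"z": 0,"wx": 0,"wy": 0,"wz": 0},
  {"hand": 0.55,"x": 0,"y": 0,"z": 0,"wx": 0,"wy": 0,"wz": 0},
  {"hand": 0.6,"x": 0,"y": 0,"z": 0,"wx": 0,"wy": 0,"wz": 0},
  {"hand": 0.7,"x": 0,"y": 0,"z": 0,"wx": 0,"wy": 0,"wz": 0},
  {"hand": 0.7,"x": 0,"y": 0,"z": 0,"wx": 0,"wy": 0,"wz": 0},
  {"hand": 0.7,"x": 0,"y": 0,"z": 0,"wx": 0,"wy": 0,"wz": 0},
  {"hand": 0.7,"x": 0,"y": 0,"z": -3,"wx": 0,"wy": 0,"wz": 0},
  {"hand": 0.7,"x": 0,"y": 0,"z": -5,"wx": 0,"wy": 0,"wz": 0},
])

```text
clock: 7.9
position: [0.4959, 0.4273, 0.0207]
ee_rot: [[0.996, 0.093, -0.0], [0.093, -0.996, -0.0], [-0.0, 0.0, -1.0]]
wrist_force: [0.3, -0.1, -0.8]
grip_width: 0.444
```

Request:
step_arm([
  {"hand": 0.7,"x": 0,"y": 0,"z": -10,"wx": 0,"wy": 0,"wz": 0},
  {"hand": 0.7,"x": 0,"y": 0,"z": -20,"wx": 0,"wy": 0,"wz": 0},
  {"hand": 0.7,"x": 0,"y": 0,"z": -25,"wx": 0,"wy": 0,"wz": 0},
  {"hand": 0.7,"x": 0,"y": 0,"z": -25,"wx": 0,"wy": 0,"wz": 0},
  {"hand": 0.7,"x": 0,"y": 0,"z": -25,"wx": 0,"wy": 0,"wz": 0},
  {"hand": 0.7,"x": 0,"y": 0,"z": -20,"wx": 0,"wy": 0,"wz": 0},
  {"hand": 0.7,"x": 0,"y": 0,"z": -12,"wx": 0,"wy": 0,"wz": 0},
  {"hand": 0.7,"x": 0,"y": 0,"z": -5,"wx": 0,"wy": 0,"wz": 0},
  {"hand": 0.7,"x": 0,"y": 0,"z": 0,"wx": 0,"wy": 0,"wz": 0},
  {"hand": 0.7,"x": 0,"y": 0,"z": 0,"wx": 0,"wy": 0,"wz": 0},
])

```text
clock: 9.15
position: [0.4958, 0.4271, 0.1619]
ee_rot: [[0.996, 0.093, -0.001], [0.093, -0.996, -0.001], [-0.001, 0.001, -1.0]]
wrist_force: [0.0, -0.4, -0.6]
grip_width: 0.445
```

```bash
python3 - <<'E'
from h import *
s=ctrl.state()
for k in ['clock','position','ee_rot','wrist_force','grip_width']: print(k,np.round(s[k],4).tolist())
snap('wrist','wrist5')
snap('scene','scene5')
E
```

```text
clock 9.15
position [0.4958, 0.4271, 0.1619]
ee_rot [[0.9957, 0.093, -0.0009], [0.093, -0.9957, -0.0007], [-0.001, 0.0006, -1.0]]
wrist_force [0.0257, -0.3852, -0.5878]
grip_width 0.4449
```

View pics/wrist5.png

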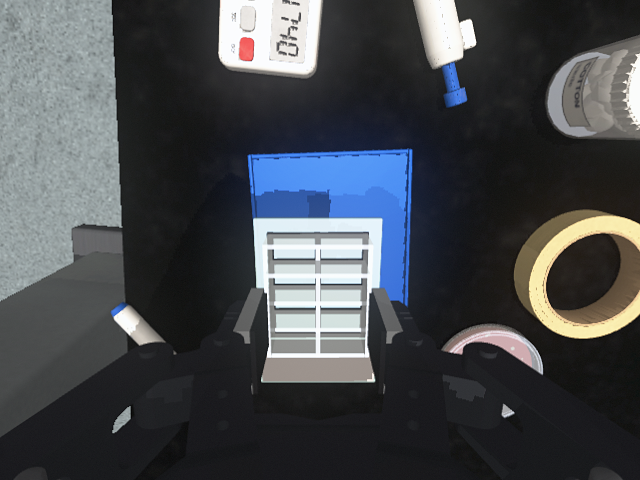

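```bash
python3 - <<'E'
from h import *
v=load('wrist5');im=v['img'][:,:,::-1]
b=cv2.resize(im[205:395,235:400],None,fx=3.1,fy=3.1,interpolation=cv2.INTER_CUBIC)
cv2.imwrite('pics/b5.png',b)
E
```

```text
(no output)
```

View pics/b5.png

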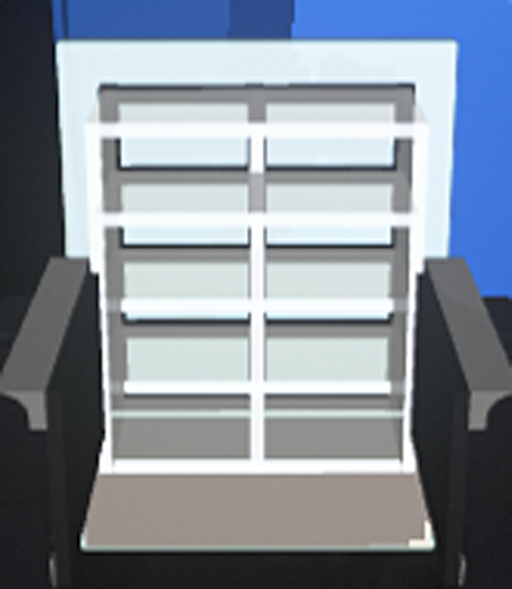

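```bash
cat >> h.py <<'E'
def toolplane(v,px,T,zt):
    # intersect pixel rays with tool plane z=zt (m), returns tool coords mm
    o,r=rays(v,px); Ti=np.linalg.inv(T); o=(Ti@np.r_[o,1])[:3]; r=r@Ti[:3,:3].T
    return (o+r*((zt-o[2])/r[:,2])[:,None])*1000
E
python3 - <<'E'
from h import *
v=load('wrist5')
B=lambda p:[[x/3.1+235-.4,y/3.1+205-.4] for x,y in p]
s=ctrl.state();T=np.eye(4);T[:3,:3]=s['ee_rot'];T[:3,3]=s['position'];T[:3,3]=[.4958,.4271,.1619]
c=toolplane(v,B([[57,41],[457,41],[435,548],[81,547]]),T,.0067)
print(c.round(1).tolist(),c.mean(0),np.linalg.norm(c[1]-c[0]),np.linalg.norm(c[2]-c[1]),np.linalg.norm(c[3]-c[0]))
t=toolplane(v,B([[86,130],[428,130],[415,468],[99,468]]),T,-.0103)
print(t.round(1).tolist(),t.mean(0))
E
```

```text
[[-25.5, -35.3, 6.7], [25.9, -35.3, 6.7], [26.2, 40.3, 6.7], [-25.4, 40.2, 6.7]] [0.32042697 2.48735221 6.7       ] 51.437152489231345 75.62291692336551 75.44318916994412
[[-19.7, -28.4, -10.3], [20.1, -28.5, -10.3], [20.3, 16.2, -10.3], [-19.8, 16.3, -10.3]] [  0.2388821   -6.09704032 -10.3       ]
```

```bash
cat >> h.py <<'E'
PK=np.array([535.4,54.1,62.]);YAW=8.6;GR=np.array([-0.3,2.8,9.7])
def hold(x,ye,ze,th):
    """TCP world (mm) for label bottom edge at holder (x,ye,ze), tilt th"""
    H=R.from_euler('z',YAW,degrees=True).as_matrix();S=R.from_euler('x',th,degrees=True).as_matrix()
    loc=np.array([x,ye,ze])+S@(GR+[0,38,0])
    return (PK+H@loc)/1000, pose(YAW,th)
def where():
    """label bottom edge in holder frame from measured TCP"""
    s=ctrl.state();H=R.from_euler('z',YAW,degrees=True).as_matrix()
    M=np.array(s['ee_rot']);S=H.T@M@np.diag([1,-1,-1.]);loc=H.T@(np.array(s['position'])*1000-PK)-S@(GR+[0,38,0])
    e=R.from_matrix(S).as_euler('xyz',degrees=True)
    F=H.T@np.array(s['wrist_force'])
    print('clk',round(s['clock'],2),'edge',loc.round(2),'tilt/roll/yaw',e.round(2),'F',F.round(2),'Tq',(H.T@np.array(s['wrist_torque'])).round(2),'grip',round(s['grip_width'],3))
    return np.array(s['position']),M
E
python3 - <<'E'
from h import *
p,M=where();print(p)
g,Mg=hold(0,-20,40,12);print(g)
W=[]
for k in range(1,10):
    u=k/9;q=p+(g-p)*u;q[2]=np.interp(k,[0,7,9],[p[2],p[2],g[2]])
    W.append((q,pose(5.34+(YAW-5.34)*u,12*u)))
rows(p,M,W)
E
```

```text
clk 9.25 edge [ 14.64 334.11  90.32] tilt/roll/yaw [-0.03  0.05 -3.26] F [ 0.38 -0.14 -0.89] Tq [ 0.01  0.02 -0.  ] grip 0.449
[0.49582844 0.42724289 0.16199987]
[0.53242793 0.07174565 0.11997083]
{'x': np.float64(0.4), 'y': np.float64(39.7), 'z': np.float64(0.0), 'wx': np.float64(1.36), 'wy': np.float64(0.05), 'wz': np.float64(-0.36)}
{'x': np.float64(0.1), 'y': np.float64(39.7), 'z': np.float64(-0.9), 'wx': np.float64(1.33), 'wy': np.float64(-0.02), 'wz': np.float64(-0.36)}
{'x': np.float64(-0.1), 'y': np.float64(39.7), 'z': np.float64(-1.9), 'wx': np.float64(1.34), 'wy': np.float64(-0.02), 'wz': np.float64(-0.36)}
{'x': np.float64(-0.4), 'y': np.float64(39.6), 'z': np.float64(-2.7), 'wx': np.float64(1.33), 'wy': np.float64(-0.03), 'wz': np.float64(-0.36)}
{'x': np.float64(-0.6), 'y': np.float64(39.5), 'z': np.float64(-3.7), 'wx': np.float64(1.33), 'wy': np.float64(-0.04), 'wz': np.float64(-0.37)}
{'x': np.float64(-0.9), 'y': np.float64(39.4), 'z': np.float64(-4.6), 'wx': np.float64(1.34), 'wy': np.float64(-0.04), 'wz': np.float64(-0.35)}
{'x': np.float64(-1.2), 'y': np.float64(39.3), 'z': np.float64(-5.5), 'wx': np.float64(1.33), 'wy': np.float64(-0.06), 'wz': np.float64(-0.36)}
{'x': np.float64(-1.3), 'y': np.float64(42.6), 'z': np.float64(14.3), 'wx': np.float64(1.33), 'wy': np.float64(-0.06), 'wz': np.float64(-0.36)}
{'x': np.float64(-1.7), 'y': np.float64(42.9), 'z': np.float64(13.3), 'wx': np.float64(1.34), 'wy': np.float64(-0.07), 'wz': np.float64(-0.35)}
```

Request:
step_arm([
  {"hand": 0.7,"x": 0.2,"y": 20,"z": 0,"wx": 0.7,"wy": 0,"wz": -0.2},
  {"hand": 0.7,"x": 0.2,"y": 40,"z": -0.5,"wx": 1.3,"wy": 0,"wz": -0.3},
  {"hand": 0.7,"x": 0,"y": 40,"z": -1.5,"wx": 1.3,"wy": 0,"wz": -0.4},
  {"hand": 0.7,"x": -0.2,"y": 40,"z": -2.3,"wx": 1.3,"wy": 0,"wz": -0.4},
  {"hand": 0.7,"x": -0.5,"y": 40,"z": -3.2,"wx": 1.3,"wy": 0,"wz": -0.4},
  {"hand": 0.7,"x": -0.8,"y": 40,"z": -4.2,"wx": 1.3,"wy": -0.1,"wz": -0.4},
  {"hand": 0.7,"x": -1,"y": 40,"z": -5,"wx": 1.3,"wy": -0.1,"wz": -0.4},
  {"hand": 0.7,"x": -1.2,"y": 40,"z": 0,"wx": 1.3,"wy": -0.1,"wz": -0.4},
  {"hand": 0.7,"x": -1.3,"y": 36,"z": 7,"wx": 1.2,"wy": 0,"wz": -0.2},
  {"hand": 0.7,"x": -1.3,"y": 22,"z": 10,"wx": 1,"wy": 0,"wz": -0.2},
])

```text
clock: 10.5
position: [0.5326, 0.0727, 0.1292]
ee_rot: [[0.989, 0.145, -0.03], [0.149, -0.967, 0.206], [0.001, -0.208, -0.978]]
wrist_force: [-0.6, 0.3, -0.6]
grip_width: 0.452
```

```bash
python3 - <<'E'
from h import *
p,M=where()
g,Mg=hold(0,-20,20,12)
rows(p,M,[(g,Mg)])
E
```

```text
clk 10.5 edge [  0.25 -19.03  49.24] tilt/roll/yaw [12.01 -0.03 -0.06] F [-0.51  0.39 -0.55] Tq [-0.18 -0.03  0.02] grip 0.452
{'x': np.float64(-0.3), 'y': np.float64(7.0), 'z': np.float64(28.4), 'wx': np.float64(-0.01), 'wy': np.float64(-0.04), 'wz': np.float64(-0.05)}
```

Request:
step_arm([
  {"hand": 0.7,"x": -0.3,"y": 1,"z": 4,"wx": 0,"wy": 0,"wz": 0},
  {"hand": 0.7,"x": 0,"y": 2,"z": 8,"wx": 0,"wy": 0,"wz": 0},
  {"hand": 0.7,"x": 0,"y": 2,"z": 8,"wx": 0,"wy": 0,"wz": 0},
  {"hand": 0.7,"x": 0,"y": 2,"z": 8,"wx": 0,"wy": 0,"wz": 0},
  {"hand": 0.7,"x": 0,"y": 1.5,"z": 7,"wx": 0,"wy": 0,"wz": 0},
  {"hand": 0.7,"x": 0,"y": 1,"z": 5,"wx": 0,"wy": 0,"wz": 0},
  {"hand": 0.7,"x": 0,"y": 0,"z": 0,"wx": 0,"wy": 0,"wz": 0},
  {"hand": 0.7,"x": 0,"y": 0,"z": 0,"wx": 0,"wy": 0,"wz": 0},
  {"hand": 0.7,"x": 0,"y": 0,"z": 0,"wx": 0,"wy": 0,"wz": 0},
  {"hand": 0.7,"x": 0,"y": 0,"z": 0,"wx": 0,"wy": 0,"wz": 0},
])

```text
clock: 11.75
position: [0.5324, 0.0738, 0.0889]
ee_rot: [[0.989, 0.147, -0.03], [0.15, -0.967, 0.206], [0.001, -0.208, -0.978]]
wrist_force: [0.6, -0.1, -0.8]
grip_width: 0.445
```

```bash
python3 - <<'E'
from h import *
p,M=where()
g,Mg=hold(0,-20,1.5,12)
rows(p,M,[(g,Mg)])
snap('wrist','wrist6');snap('scene','scene6');snap('top','top6')
im=load('scene6')['img'][:,:,::-1]
cv2.imwrite('pics/s6.png',cv2.resize(im[110:240,300:430],None,fx=4.5,fy=4.5,interpolation=cv2.INTER_CUBIC))
E
```

```text
clk 11.75 edge [  0.29 -17.92   8.95] tilt/roll/yaw [11.99 -0.05  0.05] F [ 0.56 -0.16 -0.79] Tq [-0.2  -0.02 -0.  ] grip 0.445
{'x': np.float64(-0.2), 'y': np.float64(3.6), 'z': np.float64(6.9), 'wx': np.float64(0.01), 'wy': np.float64(-0.04), 'wz': np.float64(0.06)}
```

View pics/wrist6.png

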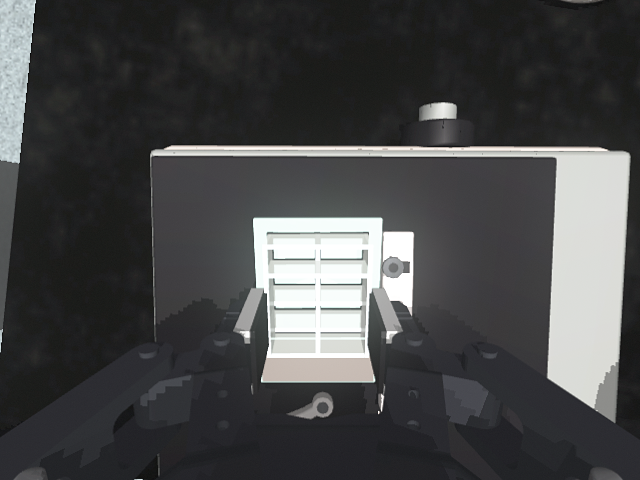

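View pics/s6.png

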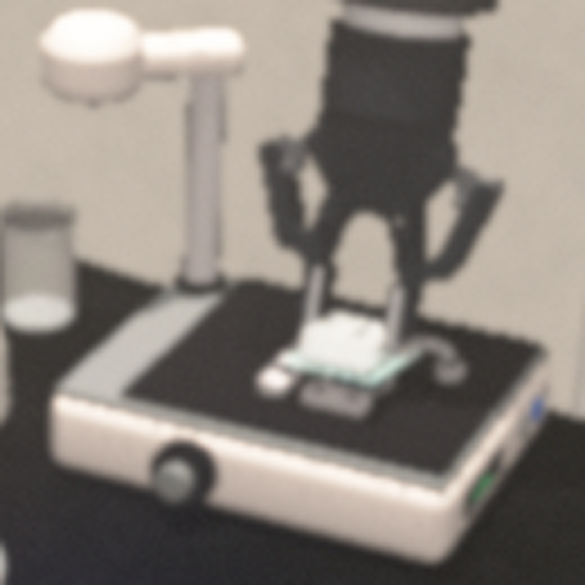

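The wrist view shows the tip at px (322,405), just clear of the label edge (row 382). The slide sits inside the fence at the right. Next I'll check the tip, the fence and the label edge in this view.

```bash
python3 - <<'E'
from h import *
v=load('wrist6')
H=R.from_euler('z',YAW,degrees=True).as_matrix()
f=lambda px,z:((plane(v,px,z)*1000-PK)@H).round(1).tolist()
print('tip',f([[322.5,404.5]],.069),'fence corner/edge',f([[384,233],[384.5,260]],.070))
# slide left/right edge at +y end: heights: tilt
print('slide +y end', f([[254,218],[382,218]],.062+.009+.0158+.003))
print('label end', f([[262,382],[375,382]],.062+.009+.003))
E
```

```text
tip [[2.6, -31.5, 7.0]] fence corner/edge [[30.1, 49.0, 8.0], [30.5, 36.7, 8.0]]
slide +y end [[-25.2, 55.8, 27.8], [25.8, 55.9, 27.8]]
label end [[-24.9, -18.4, 12.0], [26.3, -18.4, 12.0]]
```

Request:
step_arm([
  {"hand": 0.7,"x": -0.2,"y": 0.5,"z": 1,"wx": 0,"wy": 0,"wz": 0},
  {"hand": 0.7,"x": 0,"y": 0.8,"z": 1.5,"wx": 0,"wy": 0,"wz": 0},
  {"hand": 0.7,"x": 0,"y": 0.8,"z": 1.5,"wx": 0,"wy": 0,"wz": 0},
  {"hand": 0.7,"x": 0,"y": 0.8,"z": 1.5,"wx": 0,"wy": 0,"wz": 0},
  {"hand": 0.7,"x": 0,"y": 0.5,"z": 1,"wx": 0,"wy": 0,"wz": 0},
  {"hand": 0.7,"x": 0,"y": 0,"z": 0,"wx": 0,"wy": 0,"wz": 0},
  {"hand": 0.7,"x": 0,"y": 0,"z": 0,"wx": 0,"wy": 0,"wz": 0},
  {"hand": 0.7,"x": 0,"y": 0,"z": 0,"wx": 0,"wy": 0,"wz": 0},
  {"hand": 0.7,"x": 0,"y": 0,"z": 0,"wx": 0,"wy": 0,"wz": 0},
  {"hand": 0.7,"x": 0,"y": 0,"z": 0,"wx": 0,"wy": 0,"wz": 0},
])

```text
clock: 13.15
position: [0.5323, 0.0719, 0.0817]
ee_rot: [[0.989, 0.147, -0.031], [0.151, -0.967, 0.206], [0.001, -0.208, -0.978]]
wrist_force: [-0.8, 0.3, -0.2]
grip_width: 0.443
```

```bash
python3 - <<'E'
from h import *
p,M=where()
W=[hold(0.,ye,1.5,12) for ye in (-24,-28,-32,-36,-40,-44.5)]
rows(p,M,W)
E
```

```text
clk 13.15 edge [ -0.03 -19.82   1.71] tilt/roll/yaw [12.   -0.04  0.06] F [-0.74  0.44 -0.2 ] Tq [-0.26 -0.02  0.05] grip 0.443
{'x': np.float64(0.1), 'y': np.float64(4.1), 'z': np.float64(-0.7), 'wx': np.float64(-0.0), 'wy': np.float64(-0.02), 'wz': np.float64(0.06)}
{'x': np.float64(-0.0), 'y': np.float64(3.9), 'z': np.float64(-0.8), 'wx': np.float64(-0.0), 'wy': np.float64(-0.0), 'wz': np.float64(0.0)}
{'x': np.float64(-0.0), 'y': np.float64(4.0), 'z': np.float64(-0.8), 'wx': np.float64(-0.0), 'wy': np.float64(-0.0), 'wz': np.float64(0.0)}
{'x': np.float64(-0.0), 'y': np.float64(3.9), 'z': np.float64(-0.9), 'wx': np.float64(-0.0), 'wy': np.float64(-0.0), 'wz': np.float64(0.0)}
{'x': np.float64(-0.0), 'y': np.float64(3.9), 'z': np.float64(-0.8), 'wx': np.float64(-0.0), 'wy': np.float64(-0.0), 'wz': np.float64(0.0)}
{'x': np.float64(-0.0), 'y': np.float64(4.4), 'z': np.float64(-0.9), 'wx': np.float64(-0.0), 'wy': np.float64(-0.0), 'wz': np.float64(0.0)}
```

Request:
step_arm([
  {"hand": 0.7,"x": 0,"y": 2,"z": -0.4,"wx": 0,"wy": 0,"wz": 0},
  {"hand": 0.7,"x": 0,"y": 2,"z": -0.4,"wx": 0,"wy": 0,"wz": 0},
  {"hand": 0.7,"x": 0,"y": 2,"z": -0.4,"wx": 0,"wy": 0,"wz": 0},
  {"hand": 0.7,"x": 0,"y": 2,"z": -0.4,"wx": 0,"wy": 0,"wz": 0},
  {"hand": 0.7,"x": 0,"y": 2,"z": -0.4,"wx": 0,"wy": 0,"wz": 0},
  {"hand": 0.7,"x": 0,"y": 2,"z": -0.4,"wx": 0,"wy": 0,"wz": 0},
  {"hand": 0.7,"x": 0,"y": 2,"z": -0.4,"wx": 0,"wy": 0,"wz": 0},
  {"hand": 0.7,"x": 0,"y": 2,"z": -0.4,"wx": 0,"wy": 0,"wz": 0},
  {"hand": 0.7,"x": 0,"y": 0,"z": 0,"wx": 0,"wy": 0,"wz": 0},
  {"hand": 0.7,"x": 0,"y": 0,"z": 0,"wx": 0,"wy": 0,"wz": 0},
])

```text
clock: 14.4
position: [0.5348, 0.0558, 0.0815]
ee_rot: [[0.989, 0.147, -0.031], [0.151, -0.967, 0.206], [0.001, -0.208, -0.978]]
wrist_force: [-0.7, 3.1, -1.4]
grip_width: 0.45
```

```bash
python3 - <<'E'
from h import *
p,M=where()
rows(p,M,[hold(0.,-44.5,1.5,12)])
snap('wrist','wrist7')
E
```

```text
clk 14.4 edge [  0.06 -36.09   1.52] tilt/roll/yaw [12.   -0.04  0.06] F [-0.23  3.16 -1.38] Tq [ 0.62  0.12 -0.03] grip 0.45
{'x': np.float64(-0.0), 'y': np.float64(8.2), 'z': np.float64(-1.7), 'wx': np.float64(-0.0), 'wy': np.float64(-0.03), 'wz': np.float64(0.06)}
```

View pics/wrist7.png

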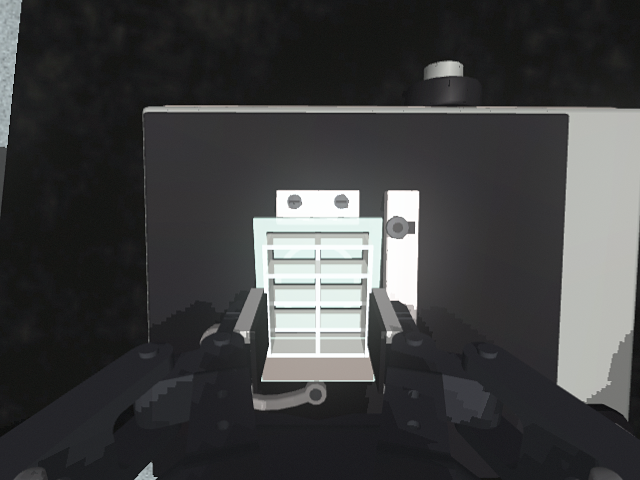

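The tip is on the label edge with 3 N against it, and the slide hasn't slipped in the grip. I'll keep drawing back.

Request:
step_arm([
  {"hand": 0.7,"x": 0,"y": 1.2,"z": -0.2,"wx": 0,"wy": 0,"wz": 0},
  {"hand": 0.7,"x": 0,"y": 1.2,"z": -0.3,"wx": 0,"wy": 0,"wz": 0},
  {"hand": 0.7,"x": 0,"y": 1.2,"z": -0.2,"wx": 0,"wy": 0,"wz": 0},
  {"hand": 0.7,"x": 0,"y": 1.2,"z": -0.3,"wx": 0,"wy": 0,"wz": 0},
  {"hand": 0.7,"x": 0,"y": 1.2,"z": -0.2,"wx": 0,"wy": 0,"wz": 0},
  {"hand": 0.7,"x": 0,"y": 1.2,"z": -0.3,"wx": 0,"wy": 0,"wz": 0},
  {"hand": 0.7,"x": 0,"y": 1.1,"z": -0.2,"wx": 0,"wy": 0,"wz": 0},
  {"hand": 0.7,"x": 0,"y": 0,"z": 0,"wx": 0,"wy": 0,"wz": 0},
  {"hand": 0.7,"x": 0,"y": 0,"z": 0,"wx": 0,"wy": 0,"wz": 0},
  {"hand": 0.7,"x": 0,"y": 0,"z": 0,"wx": 0,"wy": 0,"wz": 0},
])

```text
clock: 15.7
position: [0.5358, 0.0478, 0.0813]
ee_rot: [[0.989, 0.147, -0.031], [0.151, -0.967, 0.206], [0.0, -0.208, -0.978]]
wrist_force: [-3.7, 6.9, -0.5]
grip_width: 0.45
```

```bash
python3 - <<'E'
from h import *
p,M=where()
W=[hold(0.,-44.5,1.4-.4*i/8,12-i*1.5) for i in range(1,9)]
rows(p,M,W)
snap('wrist','wrist8')
E
```

```text
clk 15.7 edge [ -0.2  -44.2    1.35] tilt/roll/yaw [ 1.203e+01 -1.000e-02  7.000e-02] F [-2.66  7.34 -0.49] Tq [ 1.27  0.34 -0.08] grip 0.45
{'x': np.float64(0.2), 'y': np.float64(0.0), 'z': np.float64(1.0), 'wx': np.float64(-1.53), 'wy': np.float64(0.0), 'wz': np.float64(0.07)}
{'x': np.float64(0.0), 'y': np.float64(-0.2), 'z': np.float64(1.2), 'wx': np.float64(-1.5), 'wy': np.float64(0.0), 'wz': np.float64(0.0)}
{'x': np.float64(0.0), 'y': np.float64(-0.2), 'z': np.float64(1.1), 'wx': np.float64(-1.5), 'wy': np.float64(0.0), 'wz': np.float64(0.0)}
{'x': np.float64(0.0), 'y': np.float64(-0.2), 'z': np.float64(1.1), 'wx': np.float64(-1.5), 'wy': np.float64(0.0), 'wz': np.float64(0.0)}
{'x': np.float64(0.0), 'y': np.float64(-0.3), 'z': np.float64(1.1), 'wx': np.float64(-1.5), 'wy': np.float64(0.0), 'wz': np.float64(0.0)}
{'x': np.float64(0.0), 'y': np.float64(-0.2), 'z': np.float64(1.1), 'wx': np.float64(-1.5), 'wy': np.float64(0.0), 'wz': np.float64(0.0)}
{'x': np.float64(0.0), 'y': np.float64(-0.3), 'z': np.float64(1.2), 'wx': np.float64(-1.5), 'wy': np.float64(0.0), 'wz': np.float64(0.0)}
{'x': np.float64(0.0), 'y': np.float64(-0.2), 'z': np.float64(1.1), 'wx': np.float64(-1.5), 'wy': np.float64(0.0), 'wz': np.float64(0.0)}
```

View pics/wrist8.png

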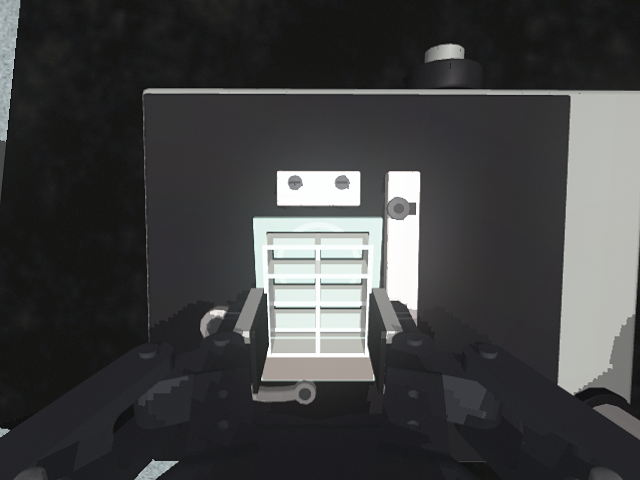

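Request:
step_arm([
  {"hand": 0.7,"x": 0,"y": 0,"z": 1,"wx": -1.5,"wy": 0,"wz": 0},
  {"hand": 0.7,"x": 0,"y": -0.2,"z": 1.1,"wx": -1.5,"wy": 0,"wz": 0},
  {"hand": 0.7,"x": 0,"y": -0.2,"z": 1.1,"wx": -1.5,"wy": 0,"wz": 0},
  {"hand": 0.7,"x": 0,"y": -0.2,"z": 1.1,"wx": -1.5,"wy": 0,"wz": 0},
  {"hand": 0.7,"x": 0,"y": -0.2,"z": 1.1,"wx": -1.5,"wy": 0,"wz": 0},
  {"hand": 0.7,"x": 0,"y": -0.2,"z": 1.1,"wx": -1.5,"wy": 0,"wz": 0},
  {"hand": 0.7,"x": 0,"y": -0.2,"z": 1.1,"wx": -1.5,"wy": 0,"wz": 0},
  {"hand": 0.7,"x": 0,"y": -0.2,"z": 1,"wx": -1.5,"wy": 0,"wz": 0},
  {"hand": 0.7,"x": 0,"y": 0,"z": 0,"wx": 0,"wy": 0,"wz": 0},
  {"hand": 0.7,"x": 0,"y": 0,"z": 0,"wx": 0,"wy": 0,"wz": 0},
])

```text
clock: 17.0
position: [0.5358, 0.0505, 0.0732]
ee_rot: [[0.989, 0.151, 0.001], [0.151, -0.989, 0.001], [0.001, -0.001, -1.0]]
wrist_force: [-2.7, 6.8, 0.3]
grip_width: 0.443
```

```bash
python3 - <<'E'
from h import *
p,M=where()
rows(p,M,[hold(0.,-44.5,.4,0)])
snap('wrist','wrist9')
E
```

```text
clk 17.0 edge [  0.23 -44.38   1.42] tilt/roll/yaw [ 0.04 -0.06  0.09] F [-1.61  7.1   0.31] Tq [ 1.62  0.45 -0.15] grip 0.443
{'x': np.float64(-0.2), 'y': np.float64(0.1), 'z': np.float64(1.1), 'wx': np.float64(-0.04), 'wy': np.float64(-0.06), 'wz': np.float64(0.09)}
```

View pics/wrist9.png

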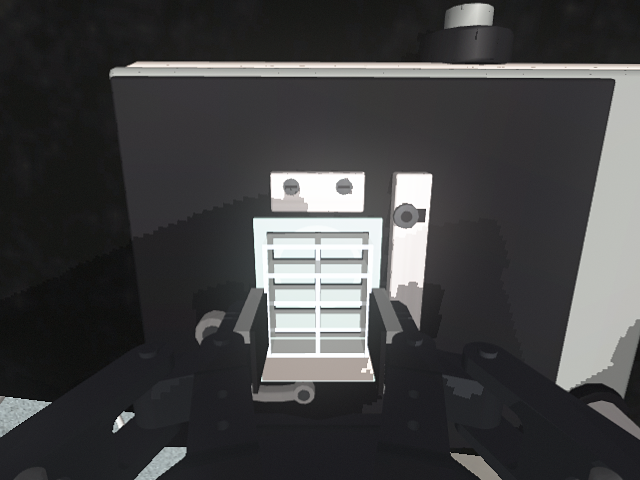

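The slide is flat and about 3 mm short of the lip (slide end at row 217, lip edge at row 212). I'll lower it a little more and then feel for the fence.

Request:
step_arm([
  {"hand": 0.7,"x": 0.3,"y": 0,"z": 0.2,"wx": 0,"wy": 0,"wz": 0},
  {"hand": 0.7,"x": 0.3,"y": 0,"z": 0.2,"wx": 0,"wy": 0,"wz": 0},
  {"hand": 0.7,"x": 0.3,"y": 0,"z": 0.2,"wx": 0,"wy": 0,"wz": 0},
  {"hand": 0.7,"x": 0.3,"y": 0,"z": 0.2,"wx": 0,"wy": 0,"wz": 0},
  {"hand": 0.7,"x": 0.3,"y": 0,"z": 0.2,"wx": 0,"wy": 0,"wz": 0},
  {"hand": 0.7,"x": 0.3,"y": 0,"z": 0,"wx": 0,"wy": 0,"wz": 0},
  {"hand": 0.7,"x": 0.2,"y": 0,"z": 0,"wx": 0,"wy": 0,"wz": 0},
  {"hand": 0.7,"x": 0,"y": 0,"z": 0,"wx": 0,"wy": 0,"wz": 0},
  {"hand": 0.7,"x": 0,"y": 0,"z": 0,"wx": 0,"wy": 0,"wz": 0},
  {"hand": 0.7,"x": 0,"y": 0,"z": 0,"wx": 0,"wy": 0,"wz": 0},
])

```text
clock: 18.3
position: [0.5376, 0.0507, 0.0721]
ee_rot: [[0.989, 0.151, 0.001], [0.151, -0.989, 0.001], [0.001, -0.001, -1.0]]
wrist_force: [-3.7, 6.8, 1.4]
grip_width: 0.448
```

```bash
python3 - <<'E'
from h import *
where()
E
```

```text
clk 18.3 edge [  2.02 -44.52   0.41] tilt/roll/yaw [ 0.04 -0.04  0.07] F [-2.66  7.26  1.44] Tq [ 1.59  0.68 -0.17] grip 0.448
```

Request:
step_arm([
  {"hand": 0.7,"x": 0.2,"y": 0,"z": 0,"wx": 0,"wy": 0,"wz": 0},
  {"hand": 0.7,"x": 0.2,"y": 0,"z": 0,"wx": 0,"wy": 0,"wz": 0},
  {"hand": 0.7,"x": 0.2,"y": 0,"z": 0,"wx": 0,"wy": 0,"wz": 0},
  {"hand": 0.7,"x": 0.2,"y": 0,"z": 0,"wx": 0,"wy": 0,"wz": 0},
  {"hand": 0.7,"x": 0.2,"y": 0,"z": 0,"wx": 0,"wy": 0,"wz": 0},
  {"hand": 0.7,"x": 0,"y": 0,"z": 0,"wx": 0,"wy": 0,"wz": 0},
  {"hand": 0.7,"x": 0,"y": 0,"z": 0,"wx": 0,"wy": 0,"wz": 0},
  {"hand": 0.7,"x": 0,"y": 0,"z": 0,"wx": 0,"wy": 0,"wz": 0},
  {"hand": 0.7,"x": 0,"y": 0,"z": 0,"wx": 0,"wy": 0,"wz": 0},
  {"hand": 0.7,"x": 0,"y": 0,"z": 0,"wx": 0,"wy": 0,"wz": 0},
])

```text
clock: 19.55
position: [0.5386, 0.0508, 0.0721]
ee_rot: [[0.989, 0.151, 0.001], [0.151, -0.989, 0.001], [0.001, -0.001, -1.0]]
wrist_force: [-3.7, 6.4, 1.2]
grip_width: 0.444
```

```bash
python3 - <<'E'
from h import *
where()
E
```

```text
clk 19.55 edge [  3.02 -44.5    0.4 ] tilt/roll/yaw [ 0.04 -0.04  0.07] F [-2.72  6.9   1.22] Tq [ 1.56  0.69 -0.18] grip 0.444
```

Request:
step_arm([
  {"hand": 0.7,"x": 0.1,"y": 0,"z": 0,"wx": 0,"wy": 0,"wz": 0},
  {"hand": 0.7,"x": 0.1,"y": 0,"z": 0,"wx": 0,"wy": 0,"wz": 0},
  {"hand": 0.7,"x": 0.1,"y": 0,"z": 0,"wx": 0,"wy": 0,"wz": 0},
  {"hand": 0.7,"x": 0.1,"y": 0,"z": 0,"wx": 0,"wy": 0,"wz": 0},
  {"hand": 0.7,"x": 0.1,"y": 0,"z": 0,"wx": 0,"wy": 0,"wz": 0},
  {"hand": 0.7,"x": 0.1,"y": 0,"z": 0,"wx": 0,"wy": 0,"wz": 0},
  {"hand": 0.7,"x": 0,"y": 0,"z": 0,"wx": 0,"wy": 0,"wz": 0},
  {"hand": 0.7,"x": 0,"y": 0,"z": 0,"wx": 0,"wy": 0,"wz": 0},
  {"hand": 0.7,"x": 0,"y": 0,"z": 0,"wx": 0,"wy": 0,"wz": 0},
  {"hand": 0.7,"x": 0,"y": 0,"z": 0,"wx": 0,"wy": 0,"wz": 0},
])

```text
clock: 20.8
position: [0.5391, 0.0509, 0.0721]
ee_rot: [[0.989, 0.151, 0.0], [0.151, -0.989, 0.001], [0.001, -0.001, -1.0]]
wrist_force: [-4.2, 7.1, 2.1]
grip_width: 0.45
```

```bash
python3 - <<'E'
from h import *
where()
E
```

```text
clk 20.8 edge [  3.54 -44.47   0.37] tilt/roll/yaw [ 0.04 -0.03  0.08] F [-3.07  7.63  2.12] Tq [ 1.59  0.79 -0.23] grip 0.45
```

Request:
step_arm([
  {"hand": 0.7,"x": 0.1,"y": 0,"z": 0,"wx": 0,"wy": 0,"wz": 0},
  {"hand": 0.7,"x": 0.1,"y": 0,"z": 0,"wx": 0,"wy": 0,"wz": 0},
  {"hand": 0.7,"x": 0.1,"y": 0,"z": 0,"wx": 0,"wy": 0,"wz": 0},
  {"hand": 0.7,"x": 0.1,"y": 0,"z": 0,"wx": 0,"wy": 0,"wz": 0},
  {"hand": 0.7,"x": 0,"y": 0,"z": 0,"wx": 0,"wy": 0,"wz": 0},
  {"hand": 0.7,"x": 0,"y": 0,"z": 0,"wx": 0,"wy": 0,"wz": 0},
  {"hand": 0.7,"x": 0,"y": 0,"z": 0,"wx": 0,"wy": 0,"wz": 0},
  {"hand": 0.7,"x": 0,"y": 0,"z": 0,"wx": 0,"wy": 0,"wz": 0},
  {"hand": 0.7,"x": 0,"y": 0,"z": 0,"wx": 0,"wy": 0,"wz": 0},
  {"hand": 0.7,"x": 0,"y": 0,"z": 0,"wx": 0,"wy": 0,"wz": 0},
])

```text
clock: 22.05
position: [0.5391, 0.0509, 0.072]
ee_rot: [[0.989, 0.151, -0.0], [0.151, -0.989, 0.001], [-0.0, -0.001, -1.0]]
wrist_force: [-7.1, 6.8, 4.1]
grip_width: 0.447
```

```bash
python3 - <<'E'
from h import *
where()
E
```

```text
clk 22.05 edge [  3.57 -44.48   0.31] tilt/roll/yaw [0.03 0.01 0.07] F [-6.01  7.77  4.06] Tq [ 1.63  1.18 -0.25] grip 0.447
```

The fence is found: x stalls at 3.57 mm and Fx rises by 3 N. Next I'll slide +y under the lip.

Request:
step_arm([
  {"hand": 0.7,"x": 0,"y": -0.7,"z": 0,"wx": 0,"wy": 0,"wz": 0},
  {"hand": 0.7,"x": 0,"y": -0.7,"z": 0,"wx": 0,"wy": 0,"wz": 0},
  {"hand": 0.7,"x": 0,"y": -0.7,"z": 0,"wx": 0,"wy": 0,"wz": 0},
  {"hand": 0.7,"x": 0,"y": -0.7,"z": 0,"wx": 0,"wy": 0,"wz": 0},
  {"hand": 0.7,"x": 0,"y": -0.7,"z": 0,"wx": 0,"wy": 0,"wz": 0},
  {"hand": 0.7,"x": 0,"y": -0.7,"z": 0,"wx": 0,"wy": 0,"wz": 0},
  {"hand": 0.7,"x": 0,"y": -0.7,"z": 0,"wx": 0,"wy": 0,"wz": 0},
  {"hand": 0.7,"x": 0,"y": -0.6,"z": 0,"wx": 0,"wy": 0,"wz": 0},
  {"hand": 0.7,"x": 0,"y": 0,"z": 0,"wx": 0,"wy": 0,"wz": 0},
  {"hand": 0.7,"x": 0,"y": 0,"z": 0,"wx": 0,"wy": 0,"wz": 0},
])

```text
clock: 23.3
position: [0.5386, 0.0552, 0.0721]
ee_rot: [[0.989, 0.15, -0.0], [0.15, -0.989, -0.001], [-0.0, 0.001, -1.0]]
wrist_force: [-4.0, 0.7, 4.6]
grip_width: 0.448
```

```bash
python3 - <<'E'
from h import *
where()
snap('wrist','wrist10')
E
```

```text
clk 23.3 edge [  3.59 -40.2    0.39] tilt/roll/yaw [-0.04  0.01  0.02] F [-3.84  1.31  4.62] Tq [ 0.25  1.09 -0.21] grip 0.448
```

View pics/wrist10.png

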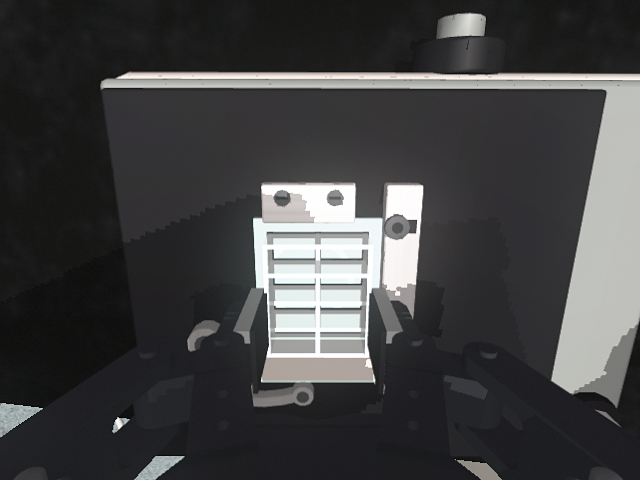

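Request:
step_arm([
  {"hand": 0.7,"x": 0,"y": 0,"z": -0.3,"wx": 0,"wy": 0,"wz": 0},
  {"hand": 0.7,"x": 0,"y": -0.3,"z": 0,"wx": 0,"wy": 0,"wz": 0},
  {"hand": 0.7,"x": 0,"y": -0.3,"z": 0,"wx": 0,"wy": 0,"wz": 0},
  {"hand": 0.7,"x": 0,"y": -0.3,"z": 0,"wx": 0,"wy": 0,"wz": 0},
  {"hand": 0.7,"x": 0,"y": -0.3,"z": 0,"wx": 0,"wy": 0,"wz": 0},
  {"hand": 0.7,"x": 0,"y": -0.3,"z": 0,"wx": 0,"wy": 0,"wz": 0},
  {"hand": 0.7,"x": 0,"y": 0,"z": 0,"wx": 0,"wy": 0,"wz": 0},
  {"hand": 0.7,"x": 0,"y": 0,"z": 0,"wx": 0,"wy": 0,"wz": 0},
  {"hand": 0.7,"x": 0,"y": 0,"z": 0,"wx": 0,"wy": 0,"wz": 0},
  {"hand": 0.7,"x": 0,"y": 0,"z": 0,"wx": 0,"wy": 0,"wz": 0},
])

```text
clock: 24.6
position: [0.5382, 0.0571, 0.0721]
ee_rot: [[0.989, 0.15, -0.0], [0.15, -0.989, -0.0], [-0.0, 0.0, -1.0]]
wrist_force: [-4.8, 0.2, -1.1]
grip_width: 0.445
```

```bash
python3 - <<'E'
from h import *
where()
snap('wrist','wrist11')
im=load('wrist11')['img'][:,:,::-1]
cv2.imwrite('pics/b11.png',cv2.resize(im[170:420,235:440],None,fx=2.4,fy=2.4,interpolation=cv2.INTER_CUBIC))
E
```

```text
clk 24.6 edge [  3.57 -38.29   0.42] tilt/roll/yaw [-0.01  0.01  0.05] F [-4.71  0.88 -1.07] Tq [ 0.41  1.15 -0.18] grip 0.445
```

View pics/b11.png

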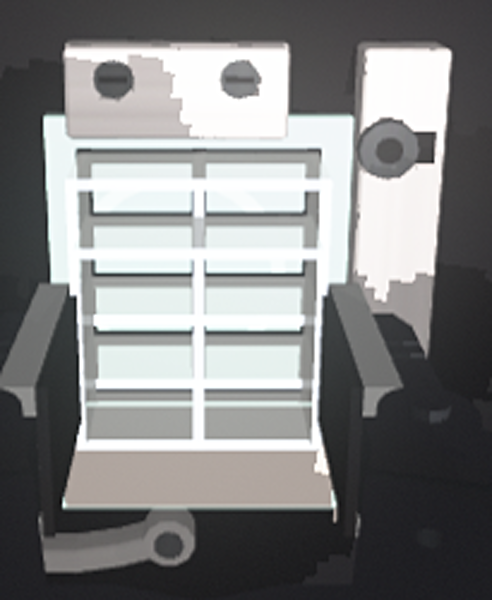

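The slide end is under the lip (slide edge at crop row 115, lip down to row 138). I'll push gently on to the stop.

Request:
step_arm([
  {"hand": 0.7,"x": 0,"y": -0.15,"z": 0,"wx": 0,"wy": 0,"wz": 0},
  {"hand": 0.7,"x": 0,"y": -0.15,"z": 0,"wx": 0,"wy": 0,"wz": 0},
  {"hand": 0.7,"x": 0,"y": -0.15,"z": 0,"wx": 0,"wy": 0,"wz": 0},
  {"hand": 0.7,"x": 0,"y": -0.15,"z": 0,"wx": 0,"wy": 0,"wz": 0},
  {"hand": 0.7,"x": 0,"y": 0,"z": 0,"wx": 0,"wy": 0,"wz": 0},
  {"hand": 0.7,"x": 0,"y": 0,"z": 0,"wx": 0,"wy": 0,"wz": 0},
  {"hand": 0.7,"x": 0,"y": 0,"z": 0,"wx": 0,"wy": 0,"wz": 0},
  {"hand": 0.7,"x": 0,"y": 0,"z": 0,"wx": 0,"wy": 0,"wz": 0},
  {"hand": 0.7,"x": 0,"y": 0,"z": 0,"wx": 0,"wy": 0,"wz": 0},
  {"hand": 0.7,"x": 0,"y": 0,"z": 0,"wx": 0,"wy": 0,"wz": 0},
])

```text
clock: 25.9
position: [0.5382, 0.0571, 0.0721]
ee_rot: [[0.989, 0.15, -0.0], [0.15, -0.989, -0.001], [-0.0, 0.001, -1.0]]
wrist_force: [-4.7, -2.5, -0.2]
grip_width: 0.446
```

```bash
python3 - <<'E'
from h import *
where()
E
```

```text
clk 25.9 edge [  3.59 -38.22   0.47] tilt/roll/yaw [-0.04  0.01  0.03] F [-5.05 -1.81 -0.22] Tq [-0.26  1.15 -0.12] grip 0.446
```

Request:
step_arm([
  {"hand": 0.56,"x": 0,"y": 0,"z": 0,"wx": 0,"wy": 0,"wz": 0},
  {"hand": 0.54,"x": 0,"y": 0,"z": 0,"wx": 0,"wy": 0,"wz": 0},
  {"hand": 0.52,"x": 0,"y": 0,"z": 0,"wx": 0,"wy": 0,"wz": 0},
  {"hand": 0.5,"x": 0,"y": 0,"z": 0,"wx": 0,"wy": 0,"wz": 0},
  {"hand": 0.48,"x": 0,"y": 0,"z": 0,"wx": 0,"wy": 0,"wz": 0},
  {"hand": 0.46,"x": 0,"y": 0,"z": 0,"wx": 0,"wy": 0,"wz": 0},
  {"hand": 0.44,"x": 0,"y": 0,"z": 0,"wx": 0,"wy": 0,"wz": 0},
  {"hand": 0.43,"x": 0,"y": 0,"z": 0,"wx": 0,"wy": 0,"wz": 0},
  {"hand": 0.43,"x": 0,"y": 0,"z": 0,"wx": 0,"wy": 0,"wz": 0},
  {"hand": 0.43,"x": 0,"y": 0,"z": 0,"wx": 0,"wy": 0,"wz": 0},
])

```text
clock: 27.15
position: [0.5385, 0.0579, 0.0723]
ee_rot: [[0.989, 0.151, 0.001], [0.151, -0.989, 0.0], [0.001, -0.0, -1.0]]
wrist_force: [-0.2, -0.1, -0.0]
grip_width: 0.571
```

```bash
python3 - <<'E'
from h import *
where()
snap('wrist','wrist12')
im=load('wrist12')['img'][:,:,::-1]
cv2.imwrite('pics/b12.png',cv2.resize(im[170:420,235:440],None,fx=2.4,fy=2.4,interpolation=cv2.INTER_CUBIC))
E
```

```text
clk 27.15 edge [  4.02 -37.51   0.64] tilt/roll/yaw [ 0.   -0.04  0.06] F [-0.24 -0.11 -0.02] Tq [ 0.02 -0.    0.02] grip 0.571
```

View pics/b12.png

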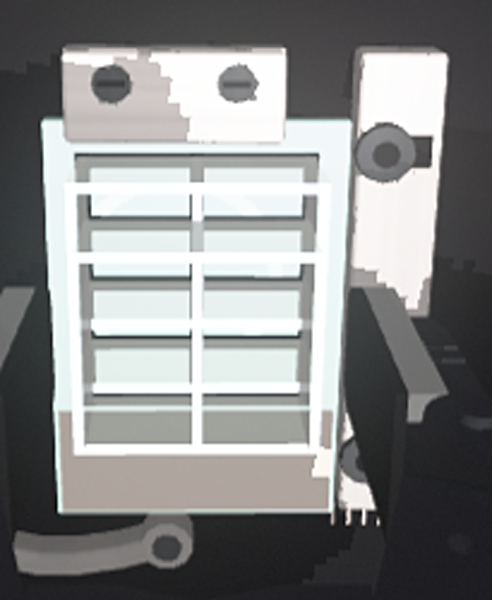

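```bash
python3 - <<'E'
from h import *
v=load('wrist12')
H=R.from_euler('z',YAW,degrees=True).as_matrix()
B=lambda p:[[x/2.4+235-.3,y/2.4+170-.3] for x,y in p]
f=lambda px,z:((plane(v,B(px),z)*1000-PK)@H).round(1).tolist()
print('slide corners',f([[42,119],[350,119],[332,513],[60,513]],.065))
print('block top',f([[65,183],[330,183],[321,454],[74,454]],.082))
print('fence',f([[357,48],[353,200],[338,505]],.070))
print('tip',f([[167,546]],.069))
E
```

```text
slide corners [[-22.3, 37.7, 3.0], [29.1, 37.8, 3.0], [29.3, -38.7, 3.0], [-22.3, -38.7, 3.0]]
block top [[-16.4, 31.6, 20.0], [23.7, 31.7, 20.0], [24.1, -14.9, 20.0], [-16.6, -15.0, 20.0]]
fence [[28.8, 50.4, 8.0], [29.4, 25.2, 8.0], [29.4, -33.3, 8.0]]
tip [[-1.9, -42.9, 7.0]]
```

Measured home: slide edge at x ≈ 29.2 against the fence at about 29.4, end at y ≈ 37.7, no yaw. I'll make one gentle confirming nudge with the -x finger toward the fence.

Request:
step_arm([
  {"hand": 0.43,"x": 0.8,"y": 0,"z": 0,"wx": 0,"wy": 0,"wz": 0},
  {"hand": 0.43,"x": 0.8,"y": 0,"z": 0,"wx": 0,"wy": 0,"wz": 0},
  {"hand": 0.43,"x": 0.6,"y": 0,"z": 0,"wx": 0,"wy": 0,"wz": 0},
  {"hand": 0.43,"x": 0.5,"y": 0,"z": 0,"wx": 0,"wy": 0,"wz": 0},
  {"hand": 0.43,"x": 0.4,"y": 0,"z": 0,"wx": 0,"wy": 0,"wz": 0},
  {"hand": 0.43,"x": 0.3,"y": 0,"z": 0,"wx": 0,"wy": 0,"wz": 0},
  {"hand": 0.43,"x": 0.3,"y": 0,"z": 0,"wx": 0,"wy": 0,"wz": 0},
  {"hand": 0.43,"x": 0.3,"y": 0,"z": 0,"wx": 0,"wy": 0,"wz": 0},
  {"hand": 0.43,"x": 0,"y": 0,"z": 0,"wx": 0,"wy": 0,"wz": 0},
  {"hand": 0.43,"x": 0,"y": 0,"z": 0,"wx": 0,"wy": 0,"wz": 0},
])

```text
clock: 28.45
position: [0.5425, 0.0585, 0.0723]
ee_rot: [[0.989, 0.151, 0.001], [0.151, -0.989, 0.0], [0.001, 0.0, -1.0]]
wrist_force: [0.1, 0.0, 0.3]
grip_width: 0.572
```

```bash
python3 - <<'E'
from h import *
where()
E
```

```text
clk 28.45 edge [  7.99 -37.52   0.63] tilt/roll/yaw [-0.   -0.04  0.06] F [0.12 0.   0.34] Tq [ 0.08 -0.04 -0.02] grip 0.572
```

Request:
step_arm([
  {"hand": 0.43,"x": 0.2,"y": 0,"z": 0,"wx": 0,"wy": 0,"wz": 0},
  {"hand": 0.43,"x": 0.2,"y": 0,"z": 0,"wx": 0,"wy": 0,"wz": 0},
  {"hand": 0.43,"x": 0.2,"y": 0,"z": 0,"wx": 0,"wy": 0,"wz": 0},
  {"hand": 0.43,"x": 0.2,"y": 0,"z": 0,"wx": 0,"wy": 0,"wz": 0},
  {"hand": 0.43,"x": 0.2,"y": 0,"z": 0,"wx": 0,"wy": 0,"wz": 0},
  {"hand": 0.43,"x": 0.2,"y": 0,"z": 0,"wx": 0,"wy": 0,"wz": 0},
  {"hand": 0.43,"x": 0,"y": 0,"z": 0,"wx": 0,"wy": 0,"wz": 0},
  {"hand": 0.43,"x": 0,"y": 0,"z": 0,"wx": 0,"wy": 0,"wz": 0},
  {"hand": 0.43,"x": 0,"y": 0,"z": 0,"wx": 0,"wy": 0,"wz": 0},
  {"hand": 0.43,"x": 0,"y": 0,"z": 0,"wx": 0,"wy": 0,"wz": 0},
])

```text
clock: 29.7
position: [0.5426, 0.0584, 0.072]
ee_rot: [[0.989, 0.15, -0.001], [0.15, -0.989, -0.0], [-0.001, 0.0, -1.0]]
wrist_force: [-8.8, -0.9, 3.0]
grip_width: 0.57
```

```bash
python3 - <<'E'
from h import *
where()
E
```

```text
clk 29.7 edge [  8.12 -37.58   0.33] tilt/roll/yaw [-0.02  0.08  0.06] F [-8.81  0.39  2.95] Tq [ 0.04  1.8  -0.03] grip 0.57
```

The nudge met firm resistance straight away (8.8 N, 0.1 mm of travel), so the slide is on the fence. I'll back off to centre and lift away.

Request:
step_arm([
  {"hand": 0.43,"x": -1,"y": 0,"z": 0,"wx": 0,"wy": 0,"wz": 0},
  {"hand": 0.43,"x": -1.5,"y": 0,"z": 0,"wx": 0,"wy": 0,"wz": 0},
  {"hand": 0.43,"x": -1.5,"y": 0,"z": 0,"wx": 0,"wy": 0,"wz": 0},
  {"hand": 0.42,"x": -1.6,"y": 0,"z": 0,"wx": 0,"wy": 0,"wz": 0},
  {"hand": 0.38,"x": 0,"y": 0,"z": -1,"wx": 0,"wy": 0,"wz": 0},
  {"hand": 0.33,"x": 0,"y": 0,"z": -2,"wx": 0,"wy": 0,"wz": 0},
  {"hand": 0.3,"x": 0,"y": 0,"z": -4,"wx": 0,"wy": 0,"wz": 0},
  {"hand": 0.3,"x": 0,"y": 0,"z": -8,"wx": 0,"wy": 0,"wz": 0},
  {"hand": 0.3,"x": 0,"y": 0,"z": -15,"wx": 0,"wy": 0,"wz": 0},
  {"hand": 0.3,"x": 0,"y": 0,"z": -20,"wx": 0,"wy": 0,"wz": 0},
])

```text
clock: 30.95
position: [0.5381, 0.0579, 0.1236]
ee_rot: [[0.989, 0.151, 0.001], [0.151, -0.989, 0.0], [0.001, -0.0, -1.0]]
wrist_force: [-0.7, 0.1, 0.0]
grip_width: 0.697
```

Request:
step_arm([
  {"hand": 0.3,"x": 0,"y": 0,"z": -25,"wx": 0,"wy": 0,"wz": 0},
  {"hand": 0.3,"x": 0,"y": 0,"z": -25,"wx": 0,"wy": 0,"wz": 0},
  {"hand": 0.3,"x": 0,"y": 0,"z": -25,"wx": 0,"wy": 0,"wz": 0},
  {"hand": 0.3,"x": 0,"y": 0,"z": -20,"wx": 0,"wy": 0,"wz": 0},
  {"hand": 0.3,"x": 0,"y": 0,"z": -10,"wx": 0,"wy": 0,"wz": 0},
  {"hand": 0.3,"x": 0,"y": 0,"z": 0,"wx": 0,"wy": 0,"wz": 0},
  {"hand": 0.3,"x": 0,"y": 0,"z": 0,"wx": 0,"wy": 0,"wz": 0},
  {"hand": 0.3,"x": 0,"y": 0,"z": 0,"wx": 0,"wy": 0,"wz": 0},
  {"hand": 0.3,"x": 0,"y": 0,"z": 0,"wx": 0,"wy": 0,"wz": 0},
  {"hand": 0.3,"x": 0,"y": 0,"z": 0,"wx": 0,"wy": 0,"wz": 0},
])

```text
clock: 32.2
position: [0.538, 0.0578, 0.2271]
ee_rot: [[0.989, 0.151, 0.0], [0.151, -0.989, 0.0], [0.0, -0.0, -1.0]]
wrist_force: [1.1, -0.3, 0.4]
grip_width: 0.7
```

```bash
python3 - <<'E'
from h import *
where()
snap('wrist','wrist13');snap('top','top13')
im=load('wrist13')['img'][:,:,::-1]
cv2.imwrite('pics/b13.png',cv2.resize(im[130:380,235:440],None,fx=2.4,fy=2.4,interpolation=cv2.INTER_CUBIC))
E
```

```text
clk 32.2 edge [  3.43 -37.49 155.38] tilt/roll/yaw [ 0.01 -0.01  0.06] F [ 1.07 -0.5   0.39] Tq [ 0.    0.03 -0.01] grip 0.7
```

View pics/b13.png

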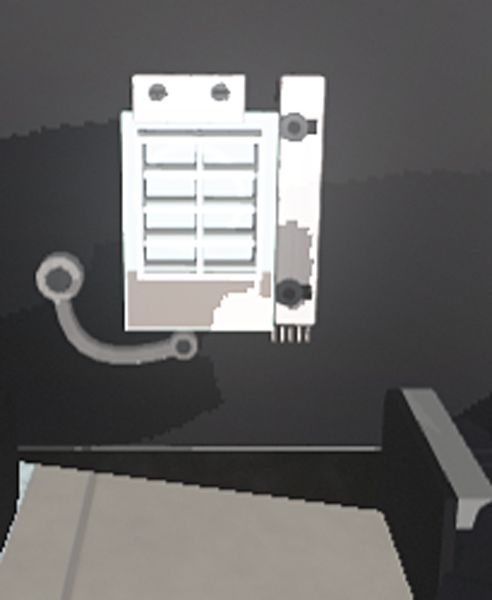

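View pics/top13.png

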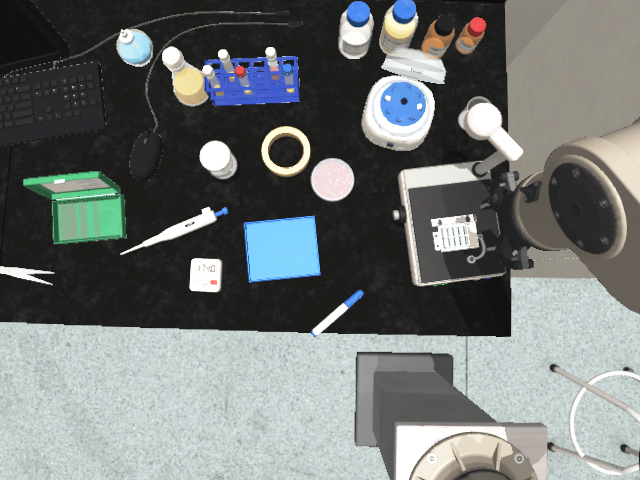

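```bash
python3 - <<'E'
from h import *
v=load('wrist13')
H=R.from_euler('z',YAW,degrees=True).as_matrix()
B=lambda p:[[x/2.4+235-.3,y/2.4+130-.3] for x,y in p]
f=lambda px,z:((plane(v,B(px),z)*1000-PK)@H).round(1).tolist()
print('slide',f([[121,112],[279,112],[274,330],[125,330]],.065),'fence',f([[281,76],[275,324]],.070),'tip',f([[184,346]],.069),'lip',f([[133,122],[244,122]],.070))
a,b=load('top0')['img'].astype(int),load('top13')['img'].astype(int)
d=abs(a-b).max(2)
for n,(x,y) in dict(dish=(333,180),timer=(205,275),marker=(337,312)).items(): print(n,d[y-28:y+28,x-28:x+28].max())
E
```

```text
slide [[-22.2, 37.6, 3.0], [29.7, 37.7, 3.0], [29.9, -38.2, 3.0], [-22.4, -38.3, 3.0]] fence [[29.6, 49.7, 8.0], [29.7, -34.2, 8.0]] tip [[-1.7, -42.7, 7.0]] lip [[-18.0, 35.0, 8.0], [18.0, 35.0, 8.0]]
dish 13
timer 14
marker 15
```

Everything agrees: the slide is home within about 0.4 mm, the arm tip is bearing on the label end, and the dish, marker and timer haven't moved. I'm handing it in.

```bash
python3 -c "
from bench import ctrl
print(ctrl.sign_off())"
```

```text
the job is handed in; nothing more can be done
None
```

The chamber slide is loaded in the holder, wells up with the label end at the sprung arm. I handed the job in at about 32 s; sign-off gives no verdict.

**What I did:** I gripped the slide across the well block and tilted it 12° with the label end low. I used that end to draw the arm back to about 6 mm short of home and lowered the other end flat. I then felt for the fence, which stalled at 29.6 mm with about 3 N, and slid the glass under the lip until it met the end stop. After letting go I gave one confirming nudge towards the fence, then lifted clear.

**Last checks:**
- **Slide edge on the fence:** it measures 29.7–29.9 mm against a fence face of 29.6–29.7 mm, with no visible yaw.
- **End stop:** the slide's end is at 37.6 mm (home is 38 mm), about 2.6 mm under the lip. The 0.4 mm difference is within the camera's calibration error, and the push had stalled there on contact.
- **Arm tip:** its face is on the label end, with its centre at y ≈ -42.7 mm.
- **Bystanders:** the dish, marker and timer look the same as before in the top view.
- **Robot:** it was clear of everything when I handed in, with wrist force at noise level.

**Higher than expected:** the wrist read about 7 N while the arm was drawn back, against the expected 5 N. The confirming nudge also peaked at 8.8 N, because the finger met the slide sooner than I had worked out.

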